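# Skewer the napkin rings and hang them on the folding stand

### The arm

A 6-joint arm with a two-finger parallel gripper is mounted at the origin on a cart in front of the work surface, level with it; the furniture and walls round the work are solid. World frame = base frame: x ahead of the robot, y to its left, z up, the work surface at z = 0. Lengths are in m, angles in rad, forces in N, time in s.
With the tool pointing down it reaches from about 0.35 to 0.775 m from the base axis. Payload 5.5 kg.
Tool frame: the origin (TCP) lies at the very end of the fingers, on their centre line; the grasp point (between the pads) lies 19 mm behind it (env.grasp_offset is the distance from the TCP to the grasp point, in m); z points along the fingers, x is the direction in which the jaws open and shut, and the axes are right-handed (so a half turn about z gives the same grasp; the last joint's range is limited). The gripper opens to 85 mm and grips with 20 to 120 N. Pads are 22 mm wide; open, the fingers measure 114 mm over their backs; the gripper's body (76 mm by 85 mm) begins 54 mm behind the grasp point. The pads swing forward as they close: fully open they stand 13 mm farther back than shut.
Start: joints at [1.008, 0.313, 0.046, 1.304, 0, 1.431], TCP at [0.236, 0.524, 0.231] pointing down, gripper open.
Joint ranges: [-2.76, 2.76], [-0.86, 1.69], [-1.03, 1.26], [-2.2, 2.34], [-1.47, 1.5], [-3.14, 3.14]. Speed limits (rad/s): [2.57, 2.57, 3.14, 3.14, 3.14, 3.14].

### API

Orientations are given as a unit quaternion [w, x, y, z].
In Python, from workcell import status, viewer, env gives the robot as it stands.
- The arm moves only by the tool carry_out, never from a script. Its argument "plan" is a list of rows, each an object of numbers: "x", "y", "z": the shift along the tool's x, y, z in m; "ax", "ay", "az": the turn, a rotation vector about the tool's x, y, z in rad; "hand": the opening, from 0 (shut) to 1 (fully open). In form: [{"x": .., "y": .., "z": .., "ax": .., "ay": .., "az": .., "hand": ..}, ...]. A call has 1 to 12 rows; each row is the pose to reach, as a shift and turn from the pose measured when the call began, along the tool's axes at that moment; what a row does not reach only later rows make up. A row lasts 1/12 s, in which the tool goes at most 41.7 mm and 7.16 degrees, less where a joint would pass 70% of its speed; a pose out of reach is approached as far as the arm can. A call with a gripper value outside its range is refused whole. The fingers move at their own pace and stop on an object; "squeeze" is the grip in N (left out, the last holds). Time passes only in rows, so rows that repeat a pose let the fingers close. It gives the time, the measured TCP pose, the force and the opening at its end, in the units of the state.
- status.get_state(): the state, without advancing time (a new reading comes with each control period).
- viewer.read_camera(name): name is "scene" or "top" or "wrist"; returns the picture (400x640x3 uint8, red, green, blue); there is no depth.
- viewer.camera_model(name): a dict with "vfov" (degrees; the focal length in pixels is half the picture's height over the tangent of half this angle, whatever the lens; pixels are square), "cx", "cy" (the principal point, pixels), "T" (4x4, takes a point from camera to world coordinates). Camera axes: x right, y down, z forward; pixel columns grow to the right and rows downward; lengths in m; the calibration is good to about 2 mm. A picture is of the moment at which its call begins: read the wrist's pose just before it. camera_model takes no time and is no camera call; for the wrist camera it gives the pose at the moment of the call.
- env.hand_in(): hands the job in, once; it reports no verdict.
The state is a dict: "clock": time; "joint_pos": joint angles; "qvel": joint speeds; "tau": joint torques, N m; "tcp_pos": TCP position; "orientation": TCP orientation; "wrist_force": force on the tool from outside, world axes, zero at the start; "ft_torque": the same for the moment, N m; "finger_gap": finger opening in m.
Only numpy, scipy, OpenCV 4.12 (cv2) and the standard library are available. Lean on these libraries where they do the work, as an engineer would, in place of code of your own. Each camera call takes 0.05 s, during which the arm holds its last target.

### The job

Swing the folding leg of the small steel stand out until it snaps home against its stop. Then take the rod by its wooden handle, thread it through all three napkin rings where they stand in their rack, lift them off together on the rod, and lay the rod across the stand's two forks so that it rests in both with the three rings hanging between them. Leave the other things on the worktop where they are.

Things in the scene. Friction and masses are not known exactly. Their poses are not given: they have to be found in the camera images.
- rod_grip (a point): centre of the rod's flat-sided wooden handle, 16 mm wide (x), 80 long (y), 26 high (z). A round steel shaft, 8 mm thick, runs along +y on its centre line: 24 mm collar 40 to 45 mm from this point, bare shaft 45 to 260 mm, then a 14 mm bead at the tip (end 274 mm from this point). Starts level, 58 mm above the worktop
- rod: the rod; origin and axes as rod_grip. Loose, 90 g, balanced about 125 mm from the handle's centre. It starts lying in the two forks of its rest, 75 and 235 mm from the handle's centre, along the rest's y axis, its handle sticking out free at the -y end (robot's right)
- rest: low wooden rest of the rod, fixed, 50x200x10 mm base with two V forks (tops 71 mm high) 80 mm either side of its origin along y; origin under its centre, on the worktop
- rack: wooden rack, fixed, 90x150 mm; origin under its centre, on the worktop; y = direction of the row of rings. Two rails along y carry the rings; thin dowels, 56 mm high, 25 mm either side of the middle, part them. On the middle line nothing of the rack is higher than 36 mm, so the rod can come in along y from the -y end
- ring_0_c (a point): centre of napkin ring 0 (nearest the -y end of the rack): dark wooden ring, outer diameter 56, hole 36, 22 mm wide; y is the axis of its hole. It stands on edge in the rack, hole level along the rack's y axis, centre 57 mm above the worktop, -36 mm along y from the rack's centre. 20 g, loose
- ring_1_c (a point): centre of napkin ring 1 (middle): dark wooden ring, outer diameter 56, hole 36, 22 mm wide; y is the axis of its hole. It stands on edge in the rack, hole level along the rack's y axis, centre 57 mm above the worktop, 0 mm along y from the rack's centre. 20 g, loose
- ring_2_c (a point): centre of napkin ring 2 (nearest the +y end): dark wooden ring, outer diameter 56, hole 36, 22 mm wide; y is the axis of its hole. It stands on edge in the rack, hole level along the rack's y axis, centre 57 mm above the worktop, 36 mm along y from the rack's centre. 20 g, loose
- ring_0: napkin ring 0; origin at its centre, as ring_0_c
- ring_1: napkin ring 1; origin at its centre, as ring_1_c
- ring_2: napkin ring 2; origin at its centre, as ring_2_c
- stand: folding stand, fixed; origin on the worktop under the round base's centre, which is also the upright hinge axis of the leg. A 10 mm steel post on this axis carries the first V fork
- leg (a joint): angle of the swing leg about the stand's upright z axis: 0 = leg along the stand's +x, grows counter-clockwise seen from above, 1.571 = home against its stop, along the stand's +y. Starts folded at 0. Over-centre spring strut: below about 0.5 it springs back to 0, beyond about 0.7 it snaps on to the stop by itself and stays. Pushing at its post takes under 1.5 N
- fork_a (a point): where the rod's axis lies when resting in the stand's first V fork: 94 mm above the worktop, over the stand's origin. The rod passes through it along the stand's y; the V is 32 mm wide at its mouth (along x), prongs 6 mm thick, tops 110 mm high
- fork_b (a point): like point of the second fork, on the leg's outer end 160 mm from the hinge axis; below it a 10 mm round post (25 to 80 mm above the worktop) on a 24 mm foot. Leg home: 160 mm from fork_a along the stand's +y. With the handle's centre 75 mm outside fork_a, the rod's collar and bead lie outside both forks
- sesame_jar: sesame jar: glass jar with a grey lid, 54 mm across, 85 mm high; bystander, loose, origin under its centre
- pepper_mill: grey and clear pepper mill, 44 mm across, 90 mm high; bystander, loose, origin under its centre
- herb_dish: white enamel dish with herbs, 95x87x46 mm; bystander, loose, origin under its centre
Things that resemble listed ones, but are neither listed nor needed, are in the scene too. Leave any pink or turquoise look-alike of the ring_2 alone.

How it is judged:
On the way, in this order (a step that is already met when the one before it is completed fails the run):
1. the leg is swung out home against its stop (joint above 1.5) (value of joint leg above 1.5 rad), for 0.2 s.
2. the rod runs through all three rings, which still stand in the rack (x of ring_0_c in the frame of rod_grip between -0.018 and 0.018 m and z of ring_0_c in the frame of rod_grip between -0.018 and 0.018 m and y of ring_0_c in the frame of rod_grip between 0.05 and 0.265 m and angle between the y axis of each of ring_0_c, ring_1_c, ring_2_c and the y axis of rod_grip, either way round below 0.7 rad and x of ring_1_c in the frame of rod_grip between -0.018 and 0.018 m and z of ring_1_c in the frame of rod_grip between -0.018 and 0.018 m and y of ring_1_c in the frame of rod_grip between 0.05 and 0.265 m and x of ring_2_c in the frame of rod_grip between -0.018 and 0.018 m and z of ring_2_c in the frame of rod_grip between -0.018 and 0.018 m and y of ring_2_c in the frame of rod_grip between 0.05 and 0.265 m and height (world z) of each of ring_0_c, ring_1_c, ring_2_c below 0.075 m), for 0.1 s.
3. all three rings are lifted clear of the rack together on the rod (centres above 85 mm) (x of ring_0_c in the frame of rod_grip between -0.018 and 0.018 m and z of ring_0_c in the frame of rod_grip between -0.018 and 0.018 m and y of ring_0_c in the frame of rod_grip between 0.05 and 0.265 m and angle between the y axis of each of ring_0_c, ring_1_c, ring_2_c and the y axis of rod_grip, either way round below 0.7 rad and x of ring_1_c in the frame of rod_grip between -0.018 and 0.018 m and z of ring_1_c in the frame of rod_grip between -0.018 and 0.018 m and y of ring_1_c in the frame of rod_grip between 0.05 and 0.265 m and x of ring_2_c in the frame of rod_grip between -0.018 and 0.018 m and z of ring_2_c in the frame of rod_grip between -0.018 and 0.018 m and y of ring_2_c in the frame of rod_grip between 0.05 and 0.265 m and height (world z) of each of ring_0_c, ring_1_c, ring_2_c above 0.085 m), for 0.2 s.
At the end, for the whole second after the job is handed in: Leg home (above 1.5 rad); the rod's bare shaft lies in both forks (axis within 8 mm of fork_a and fork_b, sideways and in height); all three rings hang on it between the forks (centres 12 to 148 mm from the fixed fork along the stand's y); rod and rings at rest and released (value of joint leg above 1.5 rad and x of ring_0_c in the frame of rod_grip between -0.018 and 0.018 m and z of ring_0_c in the frame of rod_grip between -0.018 and 0.018 m and y of ring_0_c in the frame of rod_grip between 0.05 and 0.265 m and angle between the y axis of each of ring_0_c, ring_1_c, ring_2_c and the y axis of rod_grip, either way round below 0.7 rad and x of ring_1_c in the frame of rod_grip between -0.018 and 0.018 m and z of ring_1_c in the frame of rod_grip between -0.018 and 0.018 m and y of ring_1_c in the frame of rod_grip between 0.05 and 0.265 m and x of ring_2_c in the frame of rod_grip between -0.018 and 0.018 m and z of ring_2_c in the frame of rod_grip between -0.018 and 0.018 m and y of ring_2_c in the frame of rod_grip between 0.05 and 0.265 m and x of fork_a in the frame of rod_grip between -0.008 and 0.008 m and z of fork_a in the frame of rod_grip between -0.008 and 0.008 m and y of fork_a in the frame of rod_grip between 0.05 and 0.265 m and x of fork_b in the frame of rod_grip between -0.008 and 0.008 m and z of fork_b in the frame of rod_grip between -0.008 and 0.008 m and y of fork_b in the frame of rod_grip between 0.05 and 0.265 m and y of ring_0_c in the frame of stand between 0.012 and 0.148 m and y of ring_1_c in the frame of stand between 0.012 and 0.148 m and y of ring_2_c in the frame of stand between 0.012 and 0.148 m and linear speed of rod below 0.03 m/s and linear speed of each of ring_0, ring_1, ring_2 below 0.05 m/s); the robot touches nothing.
It fails at once if sesame jar shoved (over 40 mm) (distance of sesame_jar from where it was at the start of the episode above 0.04 m).
It fails at once if pepper mill shoved (over 40 mm) (distance of pepper_mill from where it was at the start of the episode above 0.04 m).
It fails at once if herb dish shoved (over 40 mm) (distance of herb_dish from where it was at the start of the episode above 0.04 m).
It also fails if it takes over 64 s, if anything falls off the work surface, if the arm or the gripper's body presses on something with over 40 N, if the wrist force passes 120 N, or if a joint passes its speed limit or range.

## Working session

There is one attempt and no reset: what is moved stays moved. The work goes in short steps, Python scripts to look and compute and a tool call to move; the robot and the scene stay as the last step left them, time stands still between calls to the robot, and variables do not carry over. Pictures are saved under pics/ and viewed, and the job is handed in when it is done.

Besides the shell and the picture viewer there is one more tool, called by a JSON object that holds its "name" and its "arguments", one argument or row to a line. carry_out: Moves the arm, as the interface text tells. Its arguments: {"type":"object","properties":{"plan":{"type":"array"},"squeeze":{"type":"number"}},"required":["plan"]}

```bash
ls; mkdir -p pics; cat > h.py <<'E'
import numpy as np,cv2
from workcell import status,viewer,env
from scipy.spatial.transform import Rotation as R
def snap(n,fn):
    m=viewer.camera_model(n); im=viewer.read_camera(n)
    cv2.imwrite('pics/'+fn+'.png',im[:,:,::-1]); np.savez('pics/'+fn+'.npz',im=im,T=m['T'],vf=m['vfov'],cx=m['cx'],cy=m['cy']); return im
def K(fn):
    d=np.load('pics/'+fn+'.npz'); f=200/np.tan(np.radians(float(d['vf']))/2); return d,f
def world(fn,u,v,z):
    d,f=K(fn); T=d['T']; r=T[:3,:3]@np.array([(u-d['cx'])/f,(v-d['cy'])/f,1]); o=T[:3,3]
    return o+r*(z-o[2])/r[2]
def proj(fn,p):
    d,f=K(fn); T=d['T']; q=T[:3,:3].T@(np.array(p)-T[:3,3]); return f*q[0]/q[2]+float(d['cx']),f*q[1]/q[2]+float(d['cy'])
def crop(fn,u0,v0,u1,v1,s,out):
    im=np.load('pics/'+fn+'.npz')['im'][v0:v1,u0:u1,::-1]
    im=cv2.resize(im,None,fx=s,fy=s,interpolation=cv2.INTER_CUBIC)
    for u in range((u0+19)//20*20,u1,20):
        cv2.line(im,((u-u0)*s,0),((u-u0)*s,6),(0,0,255),1); cv2.putText(im,str(u),((u-u0)*s+2,12),0,.35,(0,0,255),1)
    for v in range((v0+19)//20*20,v1,20):
        cv2.line(im,(0,(v-v0)*s),(6,(v-v0)*s),(0,0,255),1); cv2.putText(im,str(v),(8,(v-v0)*s+4),0,.35,(0,0,255),1)
    cv2.imwrite('pics/'+out+'.png',im)
def tool():
    s=status.get_state(); q=s['orientation']; return np.array(s['tcp_pos']),R.from_quat([q[1],q[2],q[3],q[0]])
def move_to(p,Rt):
    "shift and rotvec in tool frame"
    p0,R0=tool(); return R0.inv().apply(np.array(p)-p0),(R0.inv()*Rt).as_rotvec()
E
python3 - <<'E'
from h import *
for n in ('scene','top','wrist'):
    snap(n,n+'0'); m=viewer.camera_model(n); print(n,m['vfov'],m['cx'],m['cy'],np.round(m['T'],3).tolist())
s=status.get_state(); print(s); print(env.grasp_offset, dir(env))
E
```

```text
pics
scene 45.91487960402868 323.7505910037612 196.20325855219062 [[-0.903, -0.191, 0.384, -0.088], [-0.429, 0.406, -0.807, 1.445], [-0.002, -0.894, -0.449, 0.821], [0.0, 0.0, 0.0, 1.0]]
top 47.233795544779014 321.92733762076745 200.15762977301634 [[0.027, -0.985, 0.173, 0.345], [-1.0, -0.025, 0.016, 0.1], [-0.011, -0.173, -0.985, 1.258], [0.0, 0.0, 0.0, 1.0]]
wrist 60.0444204104014 323.00070582590274 195.65904106441383 [[0.412, 0.875, 0.255, 0.17], [0.911, -0.395, -0.116, 0.553], [-0.001, 0.28, -0.96, 0.374], [0.0, 0.0, 0.0, 1.0]]
{'clock': 0.15, 'joint_pos': array([ 1.00840106e+00,  3.13840993e-01,  4.52944450e-02,  1.30363803e+00,
       -7.72978692e-06,  1.43116156e+00]), 'qvel': array([ 0.00055726, -0.00161114,  0.005198  , -0.00128095,  0.00128889,
        0.0005584 ]), 'tau': array([ 1.54279896e-03, -4.81064987e+01,  2.98814785e+01,  1.39410791e-02,
       -1.31367383e-04, -7.03184838e-06]), 'tcp_pos': array([0.23573918, 0.52404542, 0.23062858]), 'orientation': array([ 2.95629278e-04,  8.39725787e-01,  5.43010241e-01, -6.28035325e-04]), 'wrist_force': array([-0.0301308 ,  0.05287913,  0.47595305]), 'ft_torque': array([-0.00656331,  0.02968262, -0.03273128]), 'finger_gap': 0.08565586142330488}
0.0187 ['MotionError', '__class__', '__delattr__', '__dict__', '__dir__', '__doc__', '__eq__', '__format__', '__ge__', '__getattribute__', '__getstate__', '__gt__', '__hash__', '__init__', '__init_subclass__', '__le__', '__lt__', '__module__', '__ne__', '__new__', '__reduce__', '__reduce_ex__', '__repr__', '__setattr__', '__sizeof__', '__str__', '__subclasshook__', '__weakref__', 'grasp_offset', 'hand_in']
```

View pics/scene0.png

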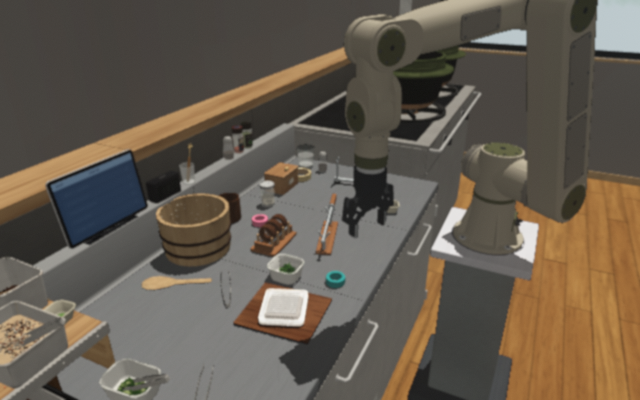

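View pics/top0.png

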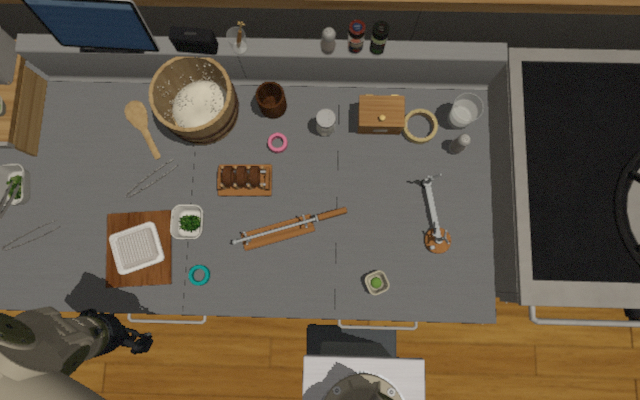

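View pics/wrist0.png

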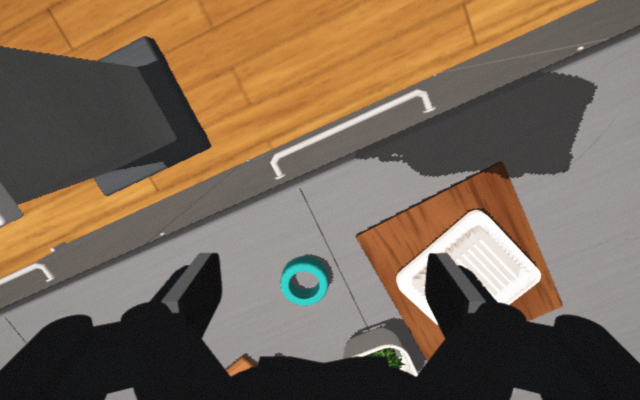

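The top view shows the rack with its rings near (245,180), the rod and rest from (235,242) to (347,210), and the stand with its base at (437,240) and leg tip at (428,180). I'll look closer.

```bash
python3 - <<'E'
from h import *
crop('top0',205,150,355,255,5,'c1')
crop('top0',380,150,500,260,5,'c2')
E
```

```text
(no output)
```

View pics/c1.png

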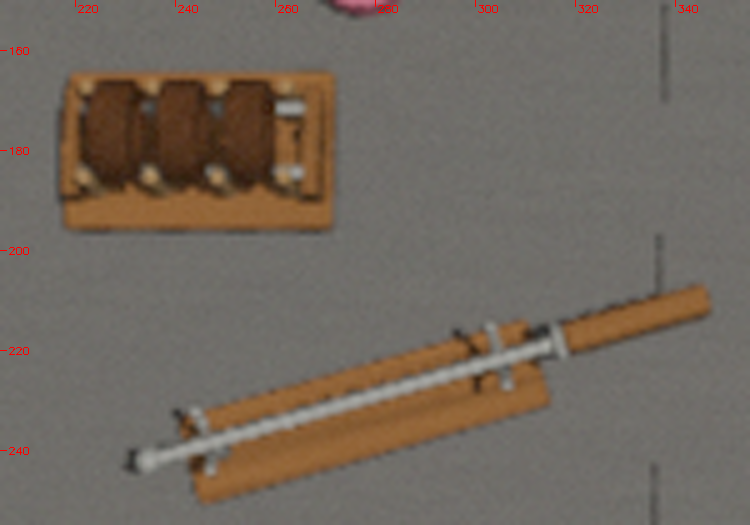

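View pics/c2.png

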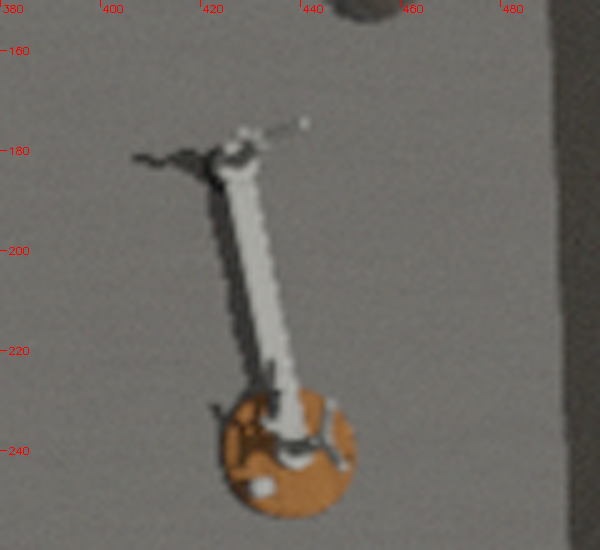

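```bash
python3 - <<'E'
from h import *
w=lambda u,v,z:np.round(world('top0',u,v,z),4)
a=w(346.4,209.4,.058);b=w(317,218,.058);c=w(234.4,242,.058)
print('rod end',a,'collar',b,'bead',c, np.linalg.norm(a-c),np.linalg.norm(a-b))
print('stand disc',w(437.8,240.6,.01),'leg foot',w(428,183,.012),'prongs a',w(446,230,.11),w(449,243,.11),'b',w(428.6,176,.11),w(441,174.4,.11))
# rack base corners
for p in [(271.5,164.5),(271.5,196),(218,196)]: print(w(*p,.01))
# fork tops
print('rack rings tops', [w(u,v,.085) for u,v in ((227,177),(241,176),(254.5,175))])
E
```

```text
rod end [0.533 0.054 0.058] collar [0.508  0.1314 0.058 ] bead [0.4388 0.3466 0.058 ] 0.3073896549983425 0.08133732230655248
stand disc [ 0.461  -0.1979  0.01  ] leg foot [ 0.6202 -0.1729  0.012 ] prongs a [ 0.4789 -0.195   0.11  ] [ 0.4465 -0.2018  0.11  ] b [ 0.617  -0.1531  0.11  ] [ 0.622  -0.1849  0.11  ]
[0.6629 0.2651 0.01  ]
[0.5728 0.2609 0.01  ]
[0.5691 0.4099 0.01  ]
rack rings tops [array([0.6071, 0.371 , 0.085 ]), array([0.6107, 0.3342, 0.085 ]), array([0.6143, 0.2987, 0.085 ])]
```

```bash
cat >> h.py <<'E'
def down(yaw):
    c,s=np.cos(yaw),np.sin(yaw); return R.from_matrix(np.array([[c,s,0],[s,-c,0],[0,0,-1]]))
def rows(targets):
    for p,yaw in targets:
        t,r=move_to(p,down(yaw)); print({k:round(float(v),4) for k,v in zip(('x','y','z','ax','ay','az'),[*t,*r])})
E
python3 - <<'E'
from h import *
rows([((.55,.28,.25),0.03)])
E
```

```text
{'x': -0.0937, 'y': 0.3867, 'z': -0.0193, 'ax': 0.0006, 'ay': 0.0013, 'az': 1.118}
```

{"name": "carry_out", "arguments": {
  "plan": [
    {"x": -0.094,"y": 0.387,"z": -0.019,"az": 1.118},
    {"x": -0.094,"y": 0.387,"z": -0.019,"az": 1.118},
    {"x": -0.094,"y": 0.387,"z": -0.019,"az": 1.118},
    {"x": -0.094,"y": 0.387,"z": -0.019,"az": 1.118},
    {"x": -0.094,"y": 0.387,"z": -0.019,"az": 1.118},
    {"x": -0.094,"y": 0.387,"z": -0.019,"az": 1.118},
    {"x": -0.094,"y": 0.387,"z": -0.019,"az": 1.118},
    {"x": -0.094,"y": 0.387,"z": -0.019,"az": 1.118},
    {"x": -0.094,"y": 0.387,"z": -0.019,"az": 1.118},
    {"x": -0.094,"y": 0.387,"z": -0.019,"az": 1.118},
    {"x": -0.094,"y": 0.387,"z": -0.019,"az": 1.118},
    {"x": -0.094,"y": 0.387,"z": -0.019,"az": 1.118}
  ]
}}

```text
schema error: expected keys x, y, z, ax, ay, az, hand
```

```bash
python3 - <<'E'
from h import *
snap('wrist','w1'); s=status.get_state(); print(s['clock'],s['tcp_pos'],s['joint_pos'])
E
```

```text
0.2 [0.2357585  0.52410811 0.23073008] [ 1.00842898e+00  3.13732521e-01  4.53917441e-02  1.30359926e+00
 -3.73592741e-06  1.43120386e+00]
```

View pics/w1.png

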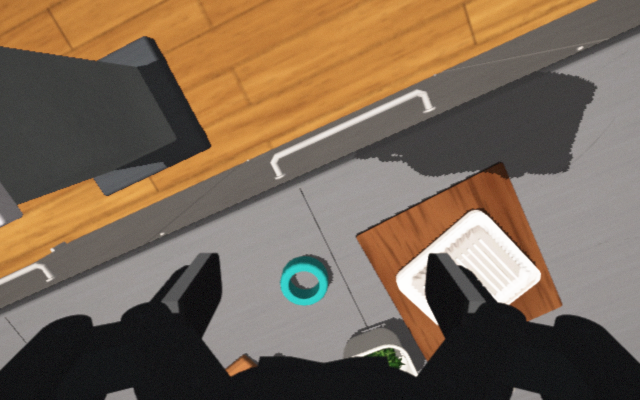

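All seven keys are required in each row.

{"name": "carry_out", "arguments": {
  "plan": [
    {"x": -0.094,"y": 0.387,"z": -0.019,"ax": 0,"ay": 0,"az": 1.118,"hand": 1},
    {"x": -0.094,"y": 0.387,"z": -0.019,"ax": 0,"ay": 0,"az": 1.118,"hand": 1},
    {"x": -0.094,"y": 0.387,"z": -0.019,"ax": 0,"ay": 0,"az": 1.118,"hand": 1},
    {"x": -0.094,"y": 0.387,"z": -0.019,"ax": 0,"ay": 0,"az": 1.118,"hand": 1},
    {"x": -0.094,"y": 0.387,"z": -0.019,"ax": 0,"ay": 0,"az": 1.118,"hand": 1},
    {"x": -0.094,"y": 0.387,"z": -0.019,"ax": 0,"ay": 0,"az": 1.118,"hand": 1},
    {"x": -0.094,"y": 0.387,"z": -0.019,"ax": 0,"ay": 0,"az": 1.118,"hand": 1},
    {"x": -0.094,"y": 0.387,"z": -0.019,"ax": 0,"ay": 0,"az": 1.118,"hand": 1},
    {"x": -0.094,"y": 0.387,"z": -0.019,"ax": 0,"ay": 0,"az": 1.118,"hand": 1},
    {"x": -0.094,"y": 0.387,"z": -0.019,"ax": 0,"ay": 0,"az": 1.118,"hand": 1},
    {"x": -0.094,"y": 0.387,"z": -0.019,"ax": 0,"ay": 0,"az": 1.118,"hand": 1},
    {"x": -0.094,"y": 0.387,"z": -0.019,"ax": 0,"ay": 0,"az": 1.118,"hand": 1}
  ]
}}

```text
clock: 1.2
tcp_pos: [0.551, 0.2784, 0.249]
orientation: [0.001, 1.0, 0.014, -0.001]
wrist_force: [-0.5, 0.1, 0.5]
finger_gap: 0.0852
```

```bash
python3 - <<'E'
from h import *
snap('wrist','w2'); s=status.get_state(); print(s['clock'],s['tcp_pos'],s['joint_pos'],s['qvel'])
E
```

```text
1.25 [0.54992129 0.27928618 0.24924639] [ 3.39976951e-01  3.95718309e-01  2.08270783e-01  1.38556711e+00
 -2.63837806e-04  1.88158491e+00] [ 0.03236132 -0.01500494 -0.01262911  0.00075064 -0.00150179 -0.00036554]
```

View pics/w2.png

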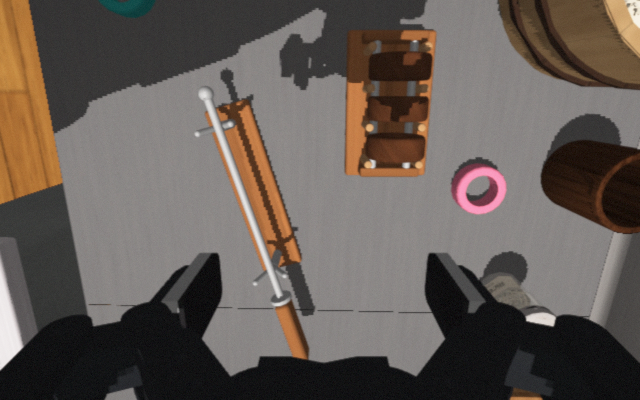

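The wrist view shows the rack with corners near (348,30), (437,30), (346,176) and (424,176), and the rod from bead (205,94) to collar (282,300). I'll enlarge it.

```bash
python3 - <<'E'
from h import *
crop('w2',335,20,455,190,4,'c3'); crop('w2',190,80,320,370,2,'c4')
w=lambda u,v,z:np.round(world('w2',u,v,z),4)
b=w(205,94,.058);c=w(282,300,.058);print(b,c,np.linalg.norm(b-c))
# project predicted geometry
for n,p in dict(bead=(.4388,.3466,.058),collar=(.508,.1314,.058)).items(): print(n,proj('w2',p))
E
```

```text
[0.4389 0.3471 0.058 ] [0.5087 0.1307 0.058 ] 0.2273785390048938
bead (np.float64(204.93777541658272), np.float64(94.59626639100208))
collar (np.float64(281.3467621157568), np.float64(299.3940968138801))
```

View pics/c3.png

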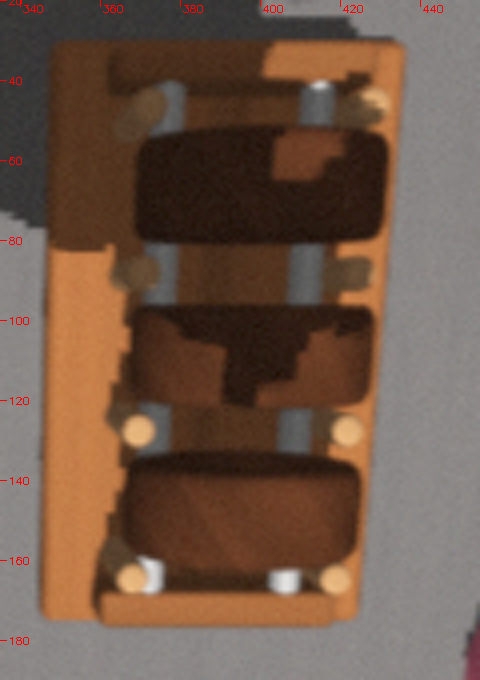

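```bash
python3 - <<'E'
from h import *
w=lambda u,v,z:np.round(world('w2',u,v,z),4)
A=w(369.5,127,.056);B=w(421.5,127,.056);C=w(368.2,164.3,.056);D=w(418.6,164.5,.056);E=w(370,45,.056);F=w(428.5,45.5,.056)
print(A,B,C,D,np.linalg.norm(A-B),np.linalg.norm(C-D))
m=(A+B)/2;n=(C+D)/2; print(m,n,m-n); print('x yaw',np.arctan2(*(B-A)[[1,0]]),np.arctan2(*(D-C)[[1,0]]))
for y in(.02,.03,.035,.04,.05):
    d=np.array([-np.sin(y),np.cos(y),0]); print(y,m+.018*d,n+.054*d)
print(E,F,(E+F)/2)
E
```

```text
[0.5936 0.3208 0.056 ] [0.6433 0.3221 0.056 ] [0.5946 0.2846 0.056 ] [0.6443 0.2857 0.056 ] 0.049716999104933886 0.049712171547821135
[0.61845 0.32145 0.056  ] [0.61945 0.28515 0.056  ] [-0.001   0.0363  0.    ]
x yaw 0.026150978696660335 0.022129183846799582
0.02 [0.61809002 0.3394464  0.056     ] [0.61837007 0.3391392  0.056     ]
0.03 [0.61791008 0.3394419  0.056     ] [0.61783024 0.3391257  0.056     ]
0.035 [0.61782013 0.33943898 0.056     ] [0.61756039 0.33911693 0.056     ]
0.04 [0.61773019 0.3394356  0.056     ] [0.61729058 0.33910681 0.056     ]
0.05 [0.61755037 0.3394275  0.056     ] [0.61675112 0.33908251 0.056     ]
[0.5894 0.3933 0.056 ] [0.642  0.3942 0.056 ] [0.6157  0.39375 0.056  ]
```

```bash
python3 - <<'E'
from h import *
w=lambda u,v,z:np.round(world('top0',u,v,z),3)
print('shaker',w(463,143,.05),'jar',w(465,108,.08),'lidjar',w(326,122,.085),'box',w(381,112,.07),'dish',w(376,283,.04))
rows([((.619,-.229,.2),-.195)])
crop('top0',300,80,500,180,4,'c5')
E
```

```text
shaker [ 0.726 -0.261  0.05 ] jar [ 0.815 -0.26   0.08 ] lidjar [0.765 0.114 0.085] box [ 0.802 -0.035  0.07 ] dish [ 0.343 -0.028  0.04 ]
{'x': 0.0543, 'y': 0.51, 'z': 0.0496, 'ax': 0.0012, 'ay': 0.0019, 'az': 0.2242}
```

View pics/c5.png

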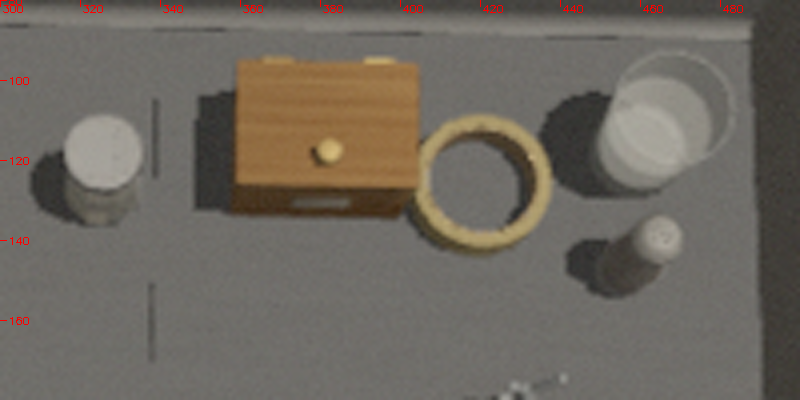

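{"name": "carry_out", "arguments": {
  "plan": [
    {"x": 0.054,"y": 0.51,"z": 0.05,"ax": 0,"ay": 0,"az": 0.224,"hand": 0},
    {"x": 0.054,"y": 0.51,"z": 0.05,"ax": 0,"ay": 0,"az": 0.224,"hand": 0},
    {"x": 0.054,"y": 0.51,"z": 0.05,"ax": 0,"ay": 0,"az": 0.224,"hand": 0},
    {"x": 0.054,"y": 0.51,"z": 0.05,"ax": 0,"ay": 0,"az": 0.224,"hand": 0},
    {"x": 0.054,"y": 0.51,"z": 0.05,"ax": 0,"ay": 0,"az": 0.224,"hand": 0},
    {"x": 0.054,"y": 0.51,"z": 0.05,"ax": 0,"ay": 0,"az": 0.224,"hand": 0},
    {"x": 0.054,"y": 0.51,"z": 0.05,"ax": 0,"ay": 0,"az": 0.224,"hand": 0},
    {"x": 0.054,"y": 0.51,"z": 0.05,"ax": 0,"ay": 0,"az": 0.224,"hand": 0},
    {"x": 0.054,"y": 0.51,"z": 0.05,"ax": 0,"ay": 0,"az": 0.224,"hand": 0},
    {"x": 0.054,"y": 0.51,"z": 0.05,"ax": 0,"ay": 0,"az": 0.224,"hand": 0},
    {"x": 0.054,"y": 0.51,"z": 0.05,"ax": 0,"ay": 0,"az": 0.224,"hand": 0},
    {"x": 0.054,"y": 0.51,"z": 0.05,"ax": 0,"ay": 0,"az": 0.224,"hand": 0}
  ]
}}

```text
clock: 2.25
tcp_pos: [0.6165, -0.2131, 0.2013]
orientation: [0.0, 0.995, -0.096, -0.001]
wrist_force: [0.5, 0.7, -0.3]
finger_gap: 0.0004
```

```bash
python3 - <<'E'
from h import *
snap('wrist','w3'); s=status.get_state(); print(s['clock'],s['tcp_pos'],s['joint_pos'],s['finger_gap'])
E
```

```text
2.3 [ 0.61706245 -0.22133154  0.19950621] [-0.46420977  0.48270237  0.22096259  1.30850861 -0.00546417  1.30503362] 0.000405938003899728
```

View pics/w3.png

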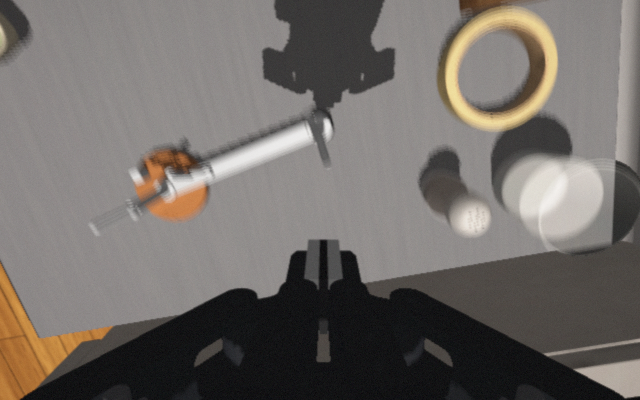

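```bash
python3 - <<'E'
from h import *
crop('w3',80,90,350,240,3,'c6')
print(proj('w3',(.462,-.198,.01)),proj('w3',(.6195,-.169,.02)),proj('w3',(.462,-.198,.094)),proj('w3',(.6195,-.169,.094)))
a0=.185
T=[]
C=np.array([.462,-.198])
def P(phi,z): a=a0+phi; return ((C[0]+.16*np.cos(a),C[1]+.16*np.sin(a),z),a)
rows([P(-.38,.06)])
p0,R0=tool()
E
```

```text
(np.float64(168.94625635202172), np.float64(184.1983969443405)) (np.float64(317.82098326716476), np.float64(125.25132640514336)) (np.float64(121.94694777789229), np.float64(211.46360807039085)) (np.float64(316.2525945386412), np.float64(134.00648128209554))
{'x': 0.0035, 'y': 0.0064, 'z': 0.1395, 'ax': 0.0054, 'ay': 0.0009, 'az': -0.0034}
```

View pics/c6.png

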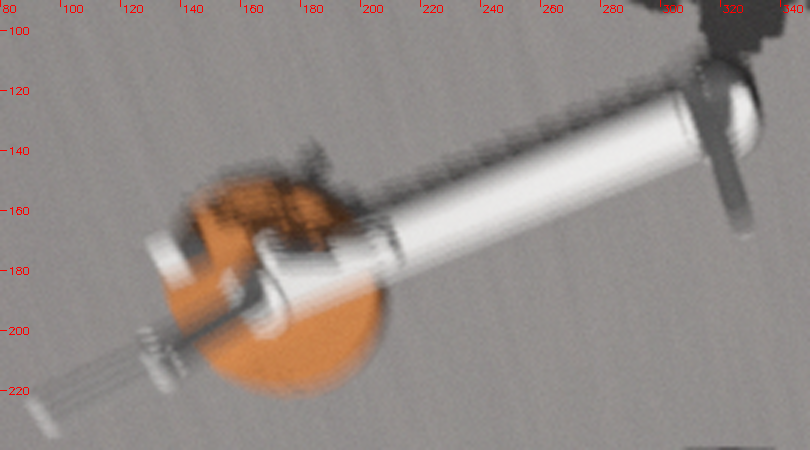

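{"name": "carry_out", "arguments": {
  "plan": [
    {"x": 0.003,"y": 0.006,"z": 0.04,"ax": 0,"ay": 0,"az": 0,"hand": 0},
    {"x": 0.003,"y": 0.006,"z": 0.08,"ax": 0,"ay": 0,"az": 0,"hand": 0},
    {"x": 0.003,"y": 0.006,"z": 0.115,"ax": 0,"ay": 0,"az": 0,"hand": 0},
    {"x": 0.003,"y": 0.006,"z": 0.14,"ax": 0,"ay": 0,"az": 0,"hand": 0},
    {"x": 0.003,"y": 0.006,"z": 0.14,"ax": 0,"ay": 0,"az": 0,"hand": 0},
    {"x": 0.003,"y": 0.006,"z": 0.14,"ax": 0,"ay": 0,"az": 0,"hand": 0}
  ]
}}

```text
clock: 2.8
tcp_pos: [0.6173, -0.226, 0.0584]
orientation: [0.002, 0.995, -0.098, -0.003]
wrist_force: [-0.1, 0.1, 1.2]
finger_gap: -0.0003
```

```bash
python3 - <<'E'
from h import *
a0=.185
C=np.array([.462,-.198])
def P(phi,z): a=a0+phi; return ((C[0]+.16*np.cos(a),C[1]+.16*np.sin(a),z),a)
print(status.get_state()['tcp_pos'])
rows([P(p,.06) for p in np.linspace(-.3,.5,12)])
E
```

```text
[ 0.61734268 -0.22602742  0.05843651]
{'x': 0.0016, 'y': -0.0102, 'z': -0.0016, 'ax': 0.0039, 'ay': 0.005, 'az': -0.0813}
{'x': 0.0003, 'y': -0.0217, 'z': -0.0017, 'ax': 0.0037, 'ay': 0.0052, 'az': -0.154}
{'x': -0.0019, 'y': -0.0332, 'z': -0.0017, 'ax': 0.0035, 'ay': 0.0053, 'az': -0.2267}
{'x': -0.005, 'y': -0.0444, 'z': -0.0017, 'ax': 0.0033, 'ay': 0.0054, 'az': -0.2995}
{'x': -0.0088, 'y': -0.0554, 'z': -0.0017, 'ax': 0.0032, 'ay': 0.0056, 'az': -0.3722}
{'x': -0.0134, 'y': -0.066, 'z': -0.0018, 'ax': 0.003, 'ay': 0.0057, 'az': -0.4449}
{'x': -0.0188, 'y': -0.0764, 'z': -0.0018, 'ax': 0.0028, 'ay': 0.0058, 'az': -0.5176}
{'x': -0.0249, 'y': -0.0863, 'z': -0.0018, 'ax': 0.0026, 'ay': 0.0059, 'az': -0.5904}
{'x': -0.0317, 'y': -0.0957, 'z': -0.0018, 'ax': 0.0023, 'ay': 0.006, 'az': -0.6631}
{'x': -0.0392, 'y': -0.1046, 'z': -0.0018, 'ax': 0.0021, 'ay': 0.0062, 'az': -0.7358}
{'x': -0.0473, 'y': -0.1129, 'z': -0.0018, 'ax': 0.0019, 'ay': 0.0063, 'az': -0.8085}
{'x': -0.056, 'y': -0.1206, 'z': -0.0018, 'ax': 0.0017, 'ay': 0.0064, 'az': -0.8813}
```

{"name": "carry_out", "arguments": {
  "plan": [
    {"x": 0.002,"y": -0.01,"z": -0.002,"ax": 0,"ay": 0.005,"az": -0.08,"hand": 0},
    {"x": 0.0,"y": -0.022,"z": -0.002,"ax": 0,"ay": 0.005,"az": -0.154,"hand": 0},
    {"x": -0.002,"y": -0.033,"z": -0.002,"ax": 0,"ay": 0.005,"az": -0.227,"hand": 0},
    {"x": -0.005,"y": -0.044,"z": -0.002,"ax": 0,"ay": 0.005,"az": -0.3,"hand": 0},
    {"x": -0.009,"y": -0.055,"z": -0.002,"ax": 0,"ay": 0.005,"az": -0.372,"hand": 0},
    {"x": -0.013,"y": -0.066,"z": -0.002,"ax": 0,"ay": 0.005,"az": -0.445,"hand": 0},
    {"x": -0.019,"y": -0.076,"z": -0.002,"ax": 0,"ay": 0.005,"az": -0.518,"hand": 0},
    {"x": -0.025,"y": -0.086,"z": -0.002,"ax": 0,"ay": 0.005,"az": -0.59,"hand": 0},
    {"x": -0.032,"y": -0.096,"z": -0.002,"ax": 0,"ay": 0.005,"az": -0.663,"hand": 0},
    {"x": -0.039,"y": -0.105,"z": -0.002,"ax": 0,"ay": 0.005,"az": -0.736,"hand": 0},
    {"x": -0.047,"y": -0.113,"z": -0.002,"ax": 0,"ay": 0.005,"az": -0.808,"hand": 0},
    {"x": -0.056,"y": -0.121,"z": -0.002,"ax": 0,"ay": 0.005,"az": -0.88,"hand": 0}
  ]
}}

```text
clock: 3.8
tcp_pos: [0.5883, -0.0956, 0.0641]
orientation: [0.003, 0.941, 0.338, 0.002]
wrist_force: [0.1, 0.1, -0.7]
finger_gap: 0.0001
```

```bash
python3 - <<'E'
from h import *
snap('top','t1'); crop('t1',360,140,500,270,5,'c7')
a0=.185
C=np.array([.462,-.198])
def P(phi,z): a=a0+phi; return ((C[0]+.16*np.cos(a),C[1]+.16*np.sin(a),z),a)
s=status.get_state();print(s['tcp_pos'],s['wrist_force'])
rows([P(p,.06) for p in np.linspace(.55,.95,6)])
E
```

```text
[ 0.58624693 -0.09367109  0.06374709] [-3.1109813   2.58135627 -0.53140722]
{'x': -0.0024, 'y': -0.0058, 'z': 0.0037, 'ax': 0.0031, 'ay': -0.0005, 'az': -0.0418}
{'x': -0.0034, 'y': -0.0186, 'z': 0.0037, 'ax': 0.0031, 'ay': -0.0004, 'az': -0.1218}
{'x': -0.0055, 'y': -0.0312, 'z': 0.0036, 'ax': 0.0032, 'ay': -0.0003, 'az': -0.2018}
{'x': -0.0085, 'y': -0.0436, 'z': 0.0036, 'ax': 0.0032, 'ay': -0.0002, 'az': -0.2818}
{'x': -0.0126, 'y': -0.0558, 'z': 0.0036, 'ax': 0.0032, 'ay': -0.0, 'az': -0.3618}
{'x': -0.0176, 'y': -0.0676, 'z': 0.0035, 'ax': 0.0032, 'ay': 0.0001, 'az': -0.4418}
```

View pics/c7.png

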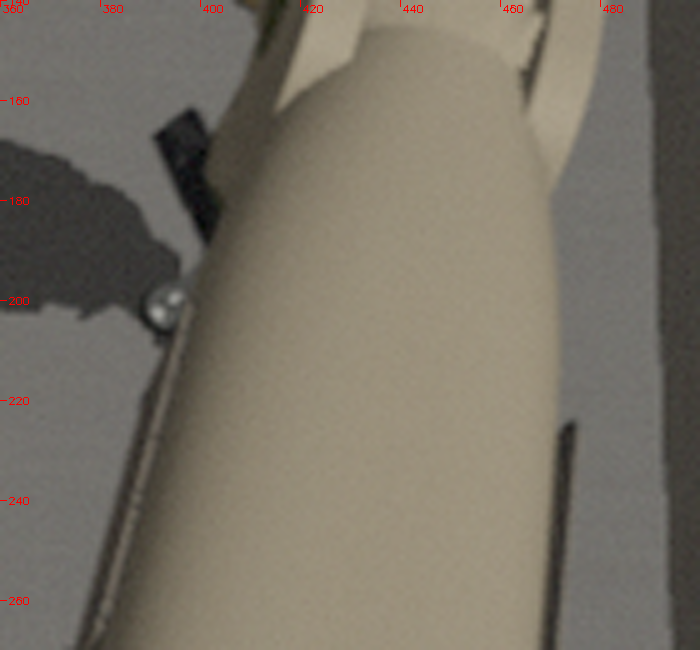

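The leg's foot, at (394,201), is now at about 0.57 rad and still being pushed. I'll carry on.

{"name": "carry_out", "arguments": {
  "plan": [
    {"x": -0.003,"y": -0.012,"z": 0.003,"ax": 0,"ay": 0,"az": -0.08,"hand": 0},
    {"x": -0.004,"y": -0.022,"z": 0.003,"ax": 0,"ay": 0,"az": -0.14,"hand": 0},
    {"x": -0.006,"y": -0.032,"z": 0.003,"ax": 0,"ay": 0,"az": -0.2,"hand": 0},
    {"x": -0.009,"y": -0.044,"z": 0.003,"ax": 0,"ay": 0,"az": -0.28,"hand": 0},
    {"x": -0.013,"y": -0.056,"z": 0.003,"ax": 0,"ay": 0,"az": -0.36,"hand": 0},
    {"x": -0.013,"y": -0.056,"z": 0.003,"ax": 0,"ay": 0,"az": -0.36,"hand": 0},
    {"x": -0.009,"y": -0.044,"z": -0.03,"ax": 0,"ay": 0,"az": -0.28,"hand": 0},
    {"x": -0.009,"y": -0.044,"z": -0.07,"ax": 0,"ay": 0,"az": -0.28,"hand": 0},
    {"x": -0.009,"y": -0.044,"z": -0.11,"ax": 0,"ay": 0,"az": -0.28,"hand": 0},
    {"x": -0.009,"y": -0.044,"z": -0.14,"ax": 0,"ay": 0,"az": -0.28,"hand": 0},
    {"x": -0.009,"y": -0.044,"z": -0.14,"ax": 0,"ay": 0,"az": -0.28,"hand": 0}
  ]
}}

```text
clock: 4.77
tcp_pos: [0.556, -0.0665, 0.2132]
orientation: [0.007, 0.885, 0.466, 0.006]
wrist_force: [1.3, -0.3, -0.0]
finger_gap: -0.0002
```

```bash
python3 - <<'E'
from h import *
snap('wrist','w4');snap('scene','s4');snap('top','t4')
s=status.get_state();print(s['tcp_pos'],s['wrist_force'],s['joint_pos'])
# look pose
rows([((.55,.03,.27),.31)])
E
```

```text
[ 0.55193676 -0.06551184  0.20501848] [ 0.45988939 -0.45429214 -0.57772273] [-0.2618563   0.27968541 -0.06450965  1.22046378 -0.00132087  0.33744017]
{'x': 0.0778, 'y': -0.0551, 'z': -0.0653, 'ax': 0.0057, 'ay': -0.0028, 'az': 0.6615}
```

View pics/w4.png

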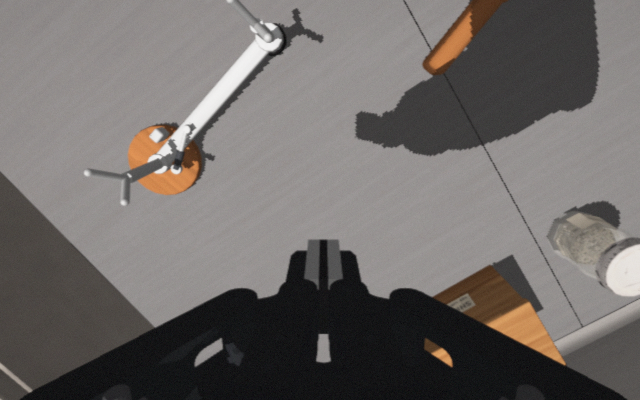

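View pics/t4.png

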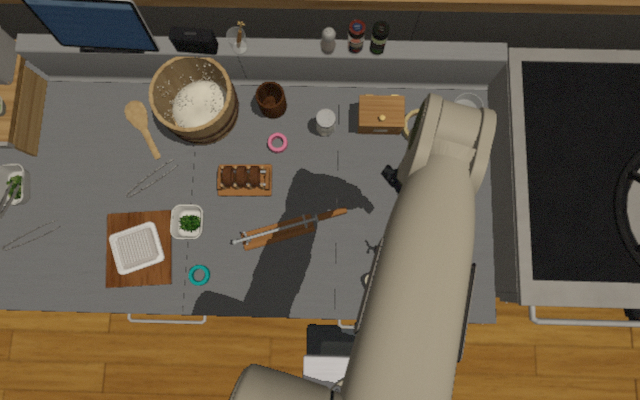

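The leg has swung over: its foot is at (267,38) and the base at (164,159). I'll check the angle.

```bash
python3 - <<'E'
from h import *
w=lambda u,v,z:world('w4',u,v,z)
d=w(164,159,.01); f=w(266,39,.02); print(d,f,np.linalg.norm((f-d)[:2]),np.arctan2(f[1]-d[1],f[0]-d[0])-.185)
print('prongs a',w(88,173,.11),w(124,201,.11))
crop('w4',70,0,310,220,3,'c8')
E
```

```text
[ 0.46099102 -0.19502797  0.01      ] [ 0.43243246 -0.0422799   0.02      ] 0.1553948633079881 1.5706275028210592
prongs a [ 0.44711576 -0.19819439  0.11      ] [ 0.47742191 -0.19187659  0.11      ]
```

View pics/c8.png

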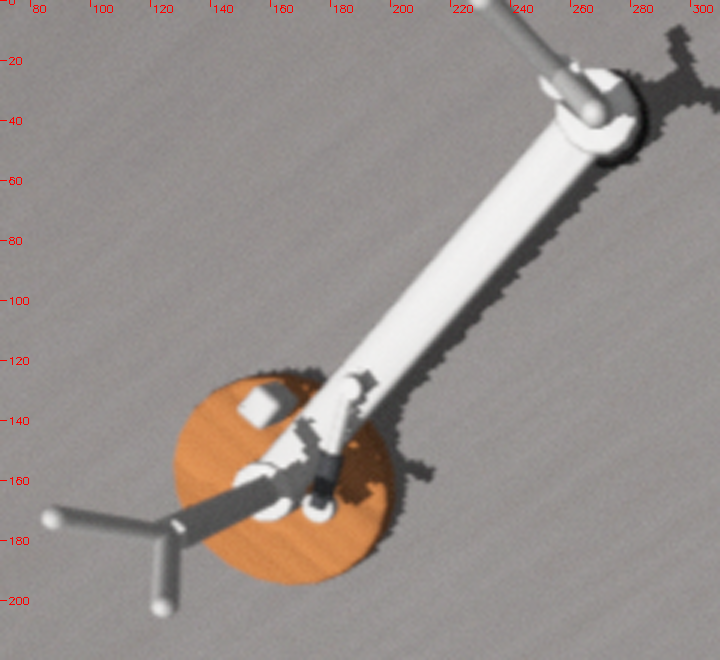

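```bash
python3 - <<'E'
from h import *
rows([((.5207,.0921,.14),.3116)])
E
```

```text
{'x': 0.1125, 'y': -0.1151, 'z': 0.0644, 'ax': 0.0057, 'ay': -0.0028, 'az': 0.6599}
```

{"name": "carry_out", "arguments": {
  "plan": [
    {"x": 0.112,"y": -0.115,"z": 0.064,"ax": 0.006,"ay": -0.003,"az": 0.66,"hand": 1},
    {"x": 0.112,"y": -0.115,"z": 0.064,"ax": 0.006,"ay": -0.003,"az": 0.66,"hand": 1},
    {"x": 0.112,"y": -0.115,"z": 0.064,"ax": 0.006,"ay": -0.003,"az": 0.66,"hand": 1},
    {"x": 0.112,"y": -0.115,"z": 0.064,"ax": 0.006,"ay": -0.003,"az": 0.66,"hand": 1},
    {"x": 0.112,"y": -0.115,"z": 0.064,"ax": 0.006,"ay": -0.003,"az": 0.66,"hand": 1},
    {"x": 0.112,"y": -0.115,"z": 0.064,"ax": 0.006,"ay": -0.003,"az": 0.66,"hand": 1},
    {"x": 0.112,"y": -0.115,"z": 0.064,"ax": 0.006,"ay": -0.003,"az": 0.66,"hand": 1},
    {"x": 0.112,"y": -0.115,"z": 0.064,"ax": 0.006,"ay": -0.003,"az": 0.66,"hand": 1},
    {"x": 0.112,"y": -0.115,"z": 0.064,"ax": 0.006,"ay": -0.003,"az": 0.66,"hand": 1}
  ]
}}

```text
clock: 5.67
tcp_pos: [0.5205, 0.0913, 0.1399]
orientation: [-0.0, 0.988, 0.155, -0.001]
wrist_force: [0.2, 0.2, 0.9]
finger_gap: 0.0855
```

```bash
python3 - <<'E'
from h import *
snap('wrist','w5')
s=status.get_state();print(s['tcp_pos'],s['wrist_force'],s['finger_gap'])
rows([((.5207,.0921,.039),.3116)])
for n,y in dict(end=-.04,collar=.042,bead=.267).items():
    print(n,proj('w5',(.5207-.3066*y,.0921+.9518*y,.058)))
E
```

```text
[0.52063795 0.0910956  0.1401636 ] [0.19272554 0.39917098 0.27834006] 0.08519276967687303
{'x': 0.0004, 'y': -0.0009, 'z': 0.1012, 'ax': -0.0002, 'ay': 0.0006, 'az': -0.0001}
end (np.float64(324.56164953558243), np.float64(255.90514260233695))
collar (np.float64(324.6173444369547), np.float64(140.63938857193318))
bead (np.float64(324.8513403576576), np.float64(-343.6368301707056))
```

View pics/w5.png

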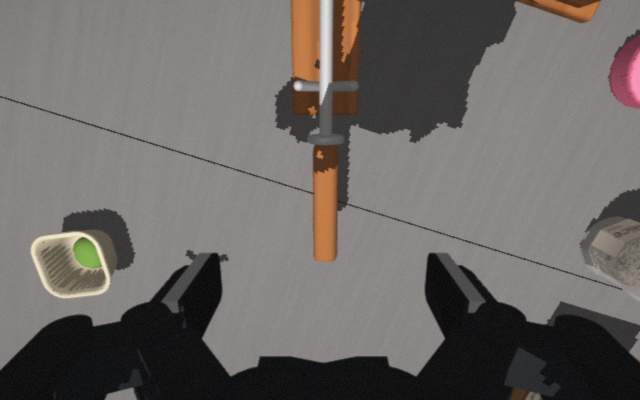

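Collar at (325,139) and handle end at (325,258) agree with the prediction, so I'll descend and grip.

{"name": "carry_out", "arguments": {
  "plan": [
    {"x": 0,"y": -0.001,"z": 0.03,"ax": 0,"ay": 0,"az": 0,"hand": 1},
    {"x": 0,"y": -0.001,"z": 0.06,"ax": 0,"ay": 0,"az": 0,"hand": 1},
    {"x": 0,"y": -0.001,"z": 0.09,"ax": 0,"ay": 0,"az": 0,"hand": 1},
    {"x": 0,"y": -0.001,"z": 0.101,"ax": 0,"ay": 0,"az": 0,"hand": 1},
    {"x": 0,"y": -0.001,"z": 0.101,"ax": 0,"ay": 0,"az": 0,"hand": 1},
    {"x": 0,"y": -0.001,"z": 0.101,"ax": 0,"ay": 0,"az": 0,"hand": 0.4},
    {"x": 0,"y": -0.001,"z": 0.101,"ax": 0,"ay": 0,"az": 0,"hand": 0.25},
    {"x": 0,"y": -0.001,"z": 0.101,"ax": 0,"ay": 0,"az": 0,"hand": 0},
    {"x": 0,"y": -0.001,"z": 0.101,"ax": 0,"ay": 0,"az": 0,"hand": 0},
    {"x": 0,"y": -0.001,"z": 0.101,"ax": 0,"ay": 0,"az": 0,"hand": 0},
    {"x": 0,"y": -0.001,"z": 0.101,"ax": 0,"ay": 0,"az": 0,"hand": 0}
  ],
  "squeeze": 100
}}

```text
clock: 6.63
tcp_pos: [0.5213, 0.0922, 0.0401]
orientation: [0.0, 0.988, 0.155, 0.001]
wrist_force: [0.7, 1.0, 1.0]
finger_gap: 0.0144
```

```bash
python3 - <<'E'
from h import *
s=status.get_state();print(s['clock'],s['tcp_pos'],s['wrist_force'],s['ft_torque'],s['finger_gap'])
E
```

```text
6.6333 [0.5212583  0.0921583  0.04005752] [0.65318072 1.02311113 0.96030701] [ 0.17504341 -0.18101134 -0.0643963 ] 0.01436385073083657
```

{"name": "carry_out", "arguments": {
  "plan": [
    {"x": 0,"y": 0,"z": -0.01,"ax": 0,"ay": 0,"az": 0,"hand": 0},
    {"x": 0,"y": 0,"z": -0.02,"ax": 0,"ay": 0,"az": 0,"hand": 0},
    {"x": 0,"y": 0,"z": -0.03,"ax": 0,"ay": 0,"az": 0,"hand": 0},
    {"x": 0,"y": 0,"z": -0.045,"ax": 0,"ay": 0,"az": 0,"hand": 0},
    {"x": 0,"y": 0,"z": -0.06,"ax": 0,"ay": 0,"az": 0,"hand": 0},
    {"x": 0,"y": 0,"z": -0.075,"ax": 0,"ay": 0,"az": 0,"hand": 0},
    {"x": 0,"y": 0,"z": -0.09,"ax": 0,"ay": 0,"az": 0,"hand": 0},
    {"x": 0,"y": 0,"z": -0.1,"ax": 0,"ay": 0,"az": 0,"hand": 0},
    {"x": 0,"y": 0,"z": -0.1,"ax": 0,"ay": 0,"az": 0,"hand": 0}
  ]
}}

```text
clock: 7.38
tcp_pos: [0.5228, 0.0922, 0.1432]
orientation: [0.0, 0.988, 0.155, 0.003]
wrist_force: [-0.7, 0.7, -0.1]
finger_gap: 0.0148
```

```bash
python3 - <<'E'
from h import *
snap('wrist','w6');snap('top','t6');snap('scene','s6')
s=status.get_state();print(s['clock'],s['tcp_pos'],s['wrist_force'],s['finger_gap'])
crop('t6',200,140,420,270,3,'c9');crop('s6',240,140,420,270,4,'c10')
p,Rr=tool()
for pitch in (0,.05,.1):
  for y in (.045,.2,.267):
    q=p+Rr.apply([0,-y*np.cos(pitch),-.0187+y*np.sin(pitch)]); print(pitch,y,np.round(proj('t6',q),1),np.round(proj('w6',q),1),np.round(proj('s6',q),1))
E
```

```text
7.5333 [0.52072258 0.09212373 0.13973781] [ 0.21631473  0.40746655 -1.93417525] 0.014484271870240003
0 0.045 [314.6 212.8] [319.5 165.9] [331.3 180.4]
0 0.2 [253.  230.7] [ 316.9 -443. ] [325.4 201.5]
0 0.267 [226.2 238.5] [ 314.8 -948.5] [322.4 211.9]
0.05 0.045 [314.7 213. ] [319.5 164.9] [331.3 181. ]
0.05 0.2 [253.8 231.1] [ 317.3 -388.2] [325.4 204.3]
0.05 0.267 [227.5 239. ] [ 315.7 -780.4] [322.5 215.8]
0.1 0.045 [314.8 213.1] [319.5 164.2] [331.3 181.6]
0.1 0.2 [254.7 231.5] [ 317.6 -341.2] [325.4 207.1]
0.1 0.267 [229.1 239.3] [ 316.4 -654.8] [322.5 219.5]
```

View pics/w6.png

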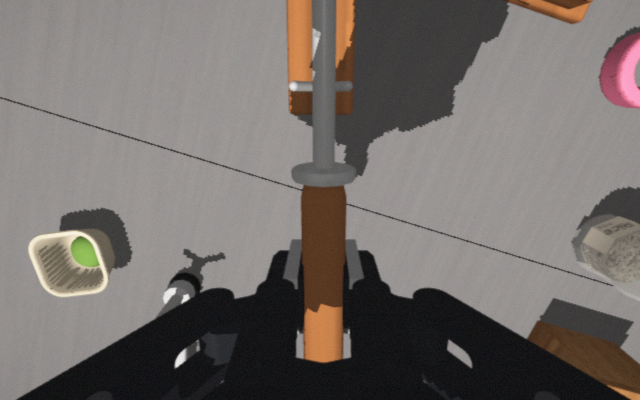

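View pics/c9.png

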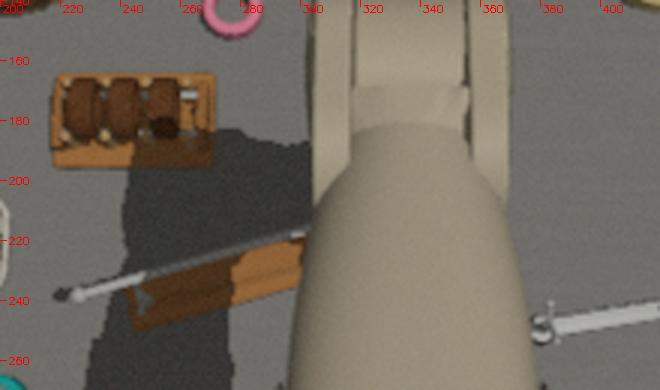

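View pics/c10.png

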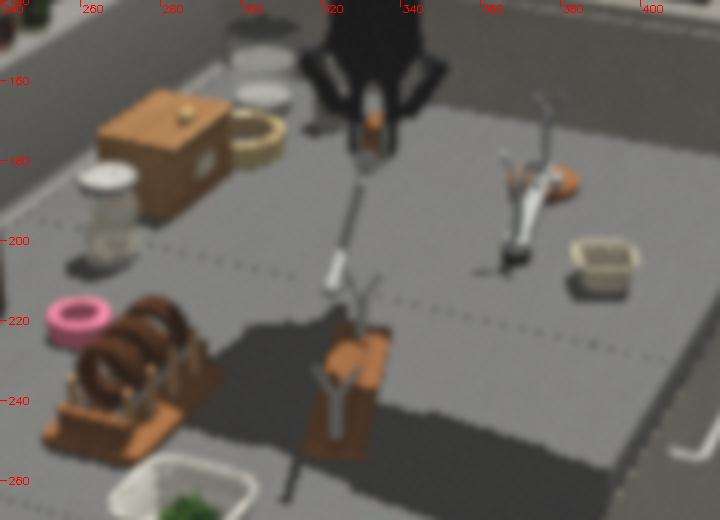

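```bash
python3 - <<'E'
from h import *
snap('top','t7');snap('scene','s7')
p,Rr=tool()
for pitch in (-.1,-.05,0,.05):
  for y in (.2,.267):
    q=p+Rr.apply([0,-y*np.cos(pitch),-.0187+y*np.sin(pitch)]); print(pitch,y,np.round(proj('t7',q),1),np.round(proj('s7',q),1))
crop('t7',205,210,305,250,7,'c9');crop('s7',300,160,380,240,7,'c10')
E
```

```text
-0.1 0.2 [252.2 229.9] [325.5 195.7]
-0.1 0.267 [224.4 237.5] [322.6 203.8]
-0.05 0.2 [252.5 230.4] [325.5 198.7]
-0.05 0.267 [225.2 238.1] [322.6 208. ]
0 0.2 [253.1 230.9] [325.5 201.7]
0 0.267 [226.3 238.7] [322.6 212. ]
0.05 0.2 [253.8 231.3] [325.5 204.5]
0.05 0.267 [227.6 239.1] [322.6 216. ]
```

View pics/c9.png

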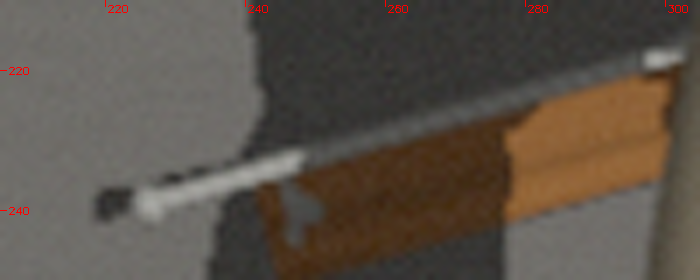

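View pics/c10.png

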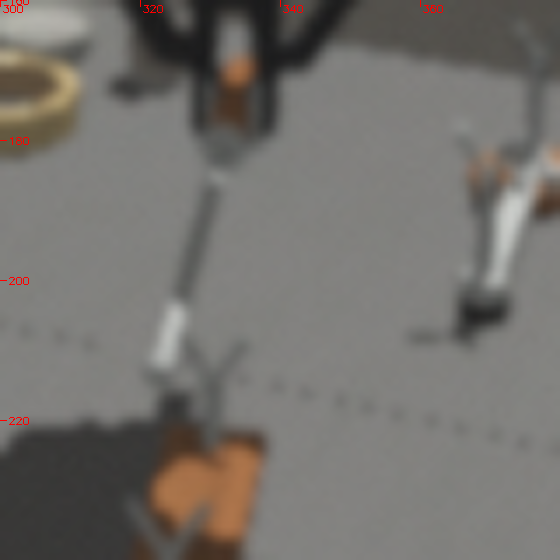

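```bash
python3 - <<'E'
from h import *
rows([((.6276,-.03,.12),.026)])
E
```

```text
{'x': 0.0648, 'y': 0.1491, 'z': 0.019, 'ax': -0.0002, 'ay': 0.0003, 'az': 0.2855}
```

{"name": "carry_out", "arguments": {
  "plan": [
    {"x": 0.007,"y": 0.015,"z": 0,"ax": 0,"ay": 0,"az": 0.03,"hand": 0},
    {"x": 0.013,"y": 0.03,"z": 0,"ax": 0,"ay": 0,"az": 0.06,"hand": 0},
    {"x": 0.02,"y": 0.045,"z": 0,"ax": 0,"ay": 0,"az": 0.09,"hand": 0},
    {"x": 0.026,"y": 0.06,"z": 0,"ax": 0,"ay": 0,"az": 0.12,"hand": 0},
    {"x": 0.033,"y": 0.075,"z": 0,"ax": 0,"ay": 0,"az": 0.15,"hand": 0},
    {"x": 0.039,"y": 0.09,"z": 0,"ax": 0,"ay": 0,"az": 0.18,"hand": 0},
    {"x": 0.046,"y": 0.105,"z": 0.005,"ax": 0,"ay": 0,"az": 0.21,"hand": 0},
    {"x": 0.052,"y": 0.12,"z": 0.01,"ax": 0,"ay": 0,"az": 0.24,"hand": 0},
    {"x": 0.059,"y": 0.135,"z": 0.015,"ax": 0,"ay": 0,"az": 0.265,"hand": 0},
    {"x": 0.065,"y": 0.149,"z": 0.019,"ax": 0,"ay": 0,"az": 0.2855,"hand": 0},
    {"x": 0.065,"y": 0.149,"z": 0.019,"ax": 0,"ay": 0,"az": 0.2855,"hand": 0},
    {"x": 0.065,"y": 0.149,"z": 0.019,"ax": 0,"ay": 0,"az": 0.2855,"hand": 0}
  ]
}}

```text
clock: 8.63
tcp_pos: [0.6279, -0.0308, 0.1189]
orientation: [-0.0, 1.0, 0.012, -0.001]
wrist_force: [-0.2, -0.1, -1.4]
finger_gap: 0.0146
```

```bash
python3 - <<'E'
from h import *
print(status.get_state()['tcp_pos'])
rows([((.6276,-.03,.038),.026)])
E
```

```text
[ 0.62788119 -0.03078905  0.11886215]
{'x': -0.0001, 'y': -0.0007, 'z': 0.0809, 'ax': -0.0007, 'ay': 0.002, 'az': -0.0017}
```

{"name": "carry_out", "arguments": {
  "plan": [
    {"x": 0,"y": 0,"z": 0.015,"ax": 0,"ay": 0,"az": 0,"hand": 0},
    {"x": 0,"y": 0,"z": 0.03,"ax": 0,"ay": 0,"az": 0,"hand": 0},
    {"x": 0,"y": 0,"z": 0.045,"ax": 0,"ay": 0,"az": 0,"hand": 0},
    {"x": 0,"y": 0,"z": 0.06,"ax": 0,"ay": 0,"az": 0,"hand": 0},
    {"x": 0,"y": 0,"z": 0.075,"ax": 0,"ay": 0,"az": 0,"hand": 0},
    {"x": 0,"y": 0,"z": 0.081,"ax": 0,"ay": 0.002,"az": 0,"hand": 0},
    {"x": 0,"y": 0,"z": 0.081,"ax": 0,"ay": 0.002,"az": 0,"hand": 0},
    {"x": 0,"y": 0,"z": 0.081,"ax": 0,"ay": 0.002,"az": 0,"hand": 0}
  ]
}}

```text
clock: 9.3
tcp_pos: [0.6274, -0.0303, 0.0382]
orientation: [-0.0, 1.0, 0.012, -0.0]
wrist_force: [-0.7, -0.6, -0.2]
finger_gap: 0.0146
```

```bash
python3 - <<'E'
from h import *
snap('top','t8');snap('scene','s8')
p,Rr=tool();print(p)
for n,y in (('tip',.274),('bead',.267),('shaft',.22)):
    q=p+Rr.apply([0,-y,-.0187]); print(n,np.round(q,4),np.round(proj('t8',q),1),np.round(proj('s8',q),1))
for y in (-.047,.047):
    print('ringc',np.round(proj('t8',(.618-.026*y,.339+y,.057)),1),np.round(proj('s8',(.618-.026*y,.339+y,.057)),1))
crop('t8',205,150,325,210,6,'c11');crop('s8',240,190,340,265,7,'c12')
rows([((.618+.026*.16,.179,.038),.026)])
E
```

```text
[ 0.62846536 -0.03065859  0.0391258 ]
tip [0.6217 0.2432 0.058 ] [276.7 175.1] [286.6 213.8]
bead [0.6219 0.2363 0.0579] [279.3 175.1] [287.6 212.9]
shaft [0.623  0.1893 0.0579] [296.8 175.1] [294.  206.9]
ringc [258.7 175.6] [279.9 220.7]
ringc [223.9 175.7] [265.4 234.4]
{'x': -0.0012, 'y': -0.2097, 'z': 0.0012, 'ax': -0.0005, 'ay': -0.0018, 'az': -0.0014}
```

View pics/c11.png

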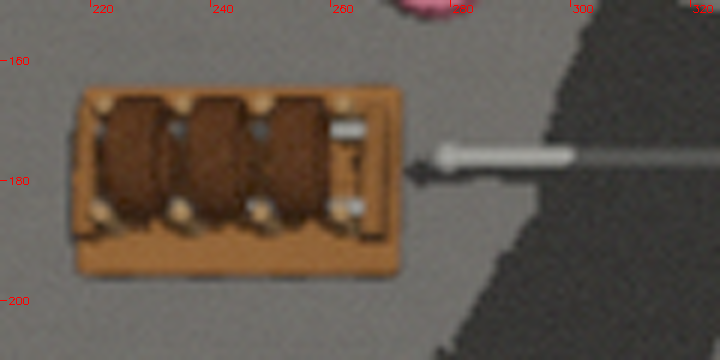

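View pics/c12.png

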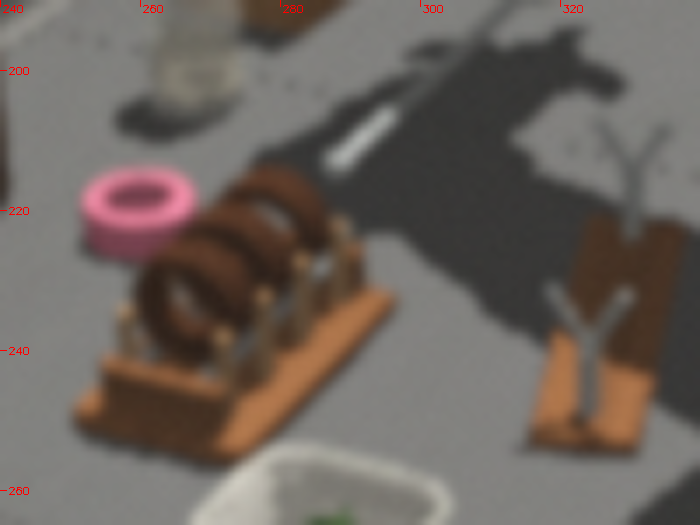

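{"name": "carry_out", "arguments": {
  "plan": [
    {"x": -0.001,"y": -0.01,"z": 0.001,"ax": 0,"ay": -0.002,"az": -0.001,"hand": 0},
    {"x": -0.001,"y": -0.02,"z": 0.001,"ax": 0,"ay": -0.002,"az": -0.001,"hand": 0},
    {"x": -0.001,"y": -0.03,"z": 0.001,"ax": 0,"ay": -0.002,"az": -0.001,"hand": 0},
    {"x": -0.001,"y": -0.04,"z": 0.001,"ax": 0,"ay": -0.002,"az": -0.001,"hand": 0},
    {"x": -0.001,"y": -0.05,"z": 0.001,"ax": 0,"ay": -0.002,"az": -0.001,"hand": 0},
    {"x": -0.001,"y": -0.06,"z": 0.001,"ax": 0,"ay": -0.002,"az": -0.001,"hand": 0},
    {"x": -0.001,"y": -0.068,"z": 0.001,"ax": 0,"ay": -0.002,"az": -0.001,"hand": 0},
    {"x": -0.001,"y": -0.075,"z": 0.001,"ax": 0,"ay": -0.002,"az": -0.001,"hand": 0}
  ]
}}

```text
clock: 10.07
tcp_pos: [0.6255, 0.0457, 0.0381]
orientation: [-0.0, 1.0, 0.013, -0.0]
wrist_force: [0.6, 0.0, -0.6]
finger_gap: 0.0148
```

```bash
python3 - <<'E'
from h import *
snap('top','t9');snap('scene','s9')
s=status.get_state();print(s['tcp_pos'],s['wrist_force'],s['finger_gap'])
crop('t9',205,150,325,210,6,'c13');crop('s9',240,190,340,265,7,'c14')
rows([((.618+.026*.16,.179,.038),.026)])
E
```

```text
[0.62547987 0.04572982 0.03809624] [-0.46180071  0.02566848 -1.12210167] 0.01442141195988074
{'x': 0.0003, 'y': -0.1333, 'z': 0.0002, 'ax': -0.0006, 'ay': 0.0003, 'az': 0.0013}
```

View pics/c14.png

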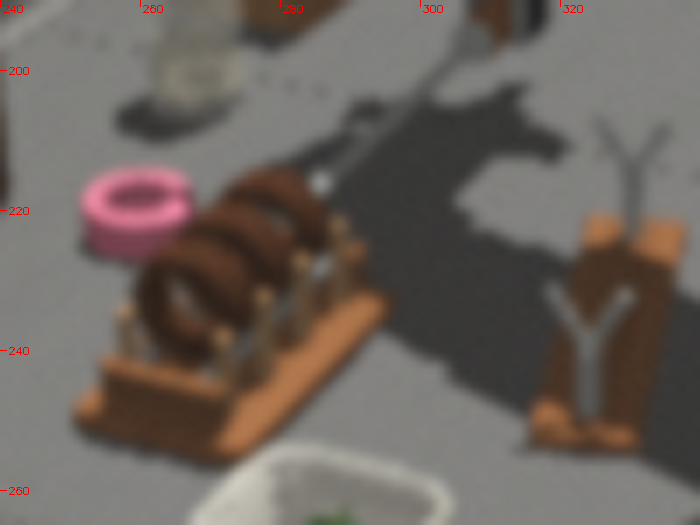

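No contact force and the shaft is heading into the hole. I'll push on.

{"name": "carry_out", "arguments": {
  "plan": [
    {"x": 0,"y": -0.012,"z": 0,"ax": 0,"ay": 0,"az": 0.001,"hand": 0},
    {"x": 0,"y": -0.024,"z": 0,"ax": 0,"ay": 0,"az": 0.001,"hand": 0},
    {"x": 0,"y": -0.036,"z": 0,"ax": 0,"ay": 0,"az": 0.001,"hand": 0},
    {"x": 0,"y": -0.048,"z": 0,"ax": 0,"ay": 0,"az": 0.001,"hand": 0},
    {"x": 0,"y": -0.06,"z": 0,"ax": 0,"ay": 0,"az": 0.001,"hand": 0},
    {"x": 0,"y": -0.072,"z": 0,"ax": 0,"ay": 0,"az": 0.001,"hand": 0},
    {"x": 0,"y": -0.084,"z": 0,"ax": 0,"ay": 0,"az": 0.001,"hand": 0},
    {"x": 0,"y": -0.096,"z": 0,"ax": 0,"ay": 0,"az": 0.001,"hand": 0},
    {"x": 0,"y": -0.108,"z": 0,"ax": 0,"ay": 0,"az": 0.001,"hand": 0},
    {"x": 0,"y": -0.12,"z": 0,"ax": 0,"ay": 0,"az": 0.001,"hand": 0},
    {"x": 0,"y": -0.133,"z": 0,"ax": 0,"ay": 0,"az": 0.001,"hand": 0},
    {"x": 0,"y": -0.133,"z": 0,"ax": 0,"ay": 0,"az": 0.001,"hand": 0}
  ]
}}

```text
clock: 11.17
tcp_pos: [0.6216, 0.1815, 0.0382]
orientation: [-0.001, 1.0, 0.014, -0.0]
wrist_force: [-0.3, -0.2, -0.8]
finger_gap: 0.0142
```

```bash
python3 - <<'E'
from h import *
snap('top','t10');snap('scene','s10')
s=status.get_state();print(s['clock'],s['tcp_pos'],s['wrist_force'],s['finger_gap'])
crop('t10',205,150,325,210,6,'c15');crop('s10',230,190,330,265,7,'c16')
p,Rr=tool()
q=p+Rr.apply([0,-.267,-.0187]); print(np.round(q,4),np.round(proj('t10',q),1),np.round(proj('s10',q),1))
E
```

```text
11.2667 [0.62171085 0.17935345 0.03807846] [-0.95514006 -0.70688484  0.38887263] 0.014649653853328556
[0.6144 0.4462 0.0568] [201.6 176. ] [255.5 244.1]
```

View pics/c15.png

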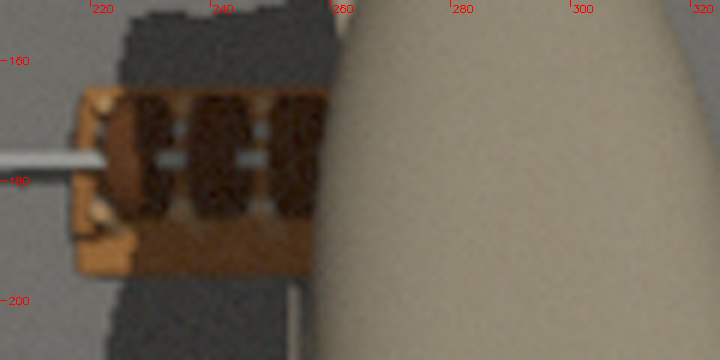

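View pics/c16.png

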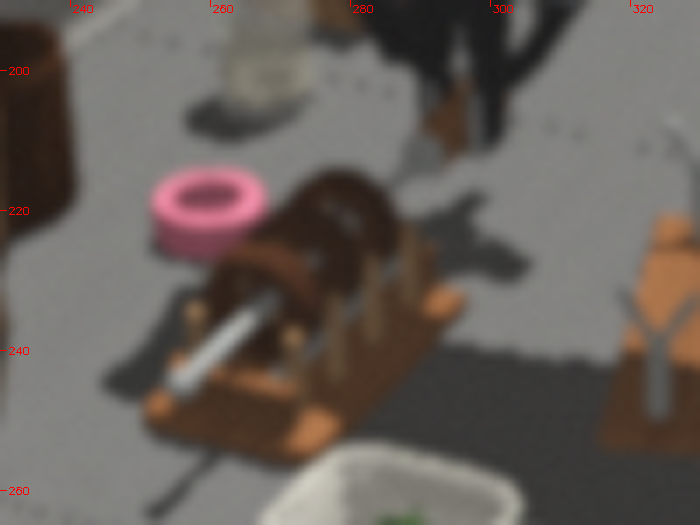

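The rod is through all three rings: bead at about (255,244) in scene, and shaft visible between the rings in top. I'll lift slowly.

{"name": "carry_out", "arguments": {
  "plan": [
    {"x": 0,"y": 0,"z": -0.005,"ax": 0,"ay": 0,"az": 0,"hand": 0},
    {"x": 0,"y": 0,"z": -0.01,"ax": 0,"ay": 0,"az": 0,"hand": 0},
    {"x": 0,"y": 0,"z": -0.014,"ax": 0,"ay": 0,"az": 0,"hand": 0},
    {"x": 0,"y": 0,"z": -0.018,"ax": 0,"ay": 0,"az": 0,"hand": 0},
    {"x": 0,"y": 0,"z": -0.023,"ax": 0,"ay": 0,"az": 0,"hand": 0},
    {"x": 0,"y": 0,"z": -0.029,"ax": 0,"ay": 0,"az": 0,"hand": 0},
    {"x": 0,"y": 0,"z": -0.035,"ax": 0,"ay": 0,"az": 0,"hand": 0},
    {"x": 0,"y": 0,"z": -0.042,"ax": 0,"ay": 0,"az": 0,"hand": 0},
    {"x": 0,"y": 0,"z": -0.05,"ax": 0,"ay": 0,"az": 0,"hand": 0},
    {"x": 0,"y": 0,"z": -0.058,"ax": 0,"ay": 0,"az": 0,"hand": 0},
    {"x": 0,"y": 0,"z": -0.064,"ax": 0,"ay": 0,"az": 0,"hand": 0},
    {"x": 0,"y": 0,"z": -0.068,"ax": 0,"ay": 0,"az": 0,"hand": 0}
  ]
}}

```text
clock: 12.27
tcp_pos: [0.6223, 0.1794, 0.1075]
orientation: [-0.0, 1.0, 0.014, 0.001]
wrist_force: [0.8, -0.3, -1.6]
finger_gap: 0.0148
```

```bash
python3 - <<'E'
from h import *
snap('scene','s11')
s=status.get_state();print(s['clock'],s['tcp_pos'],s['wrist_force'],s['finger_gap'])
crop('s11',230,165,330,265,6,'c17')
p,Rr=tool()
q=p+Rr.apply([0,-.267,-.0187]); print(np.round(q,4),np.round(proj('s11',q),1))
E
```

```text
12.3167 [0.6225363  0.17952531 0.10794261] [ 0.10761439  0.59344652 -0.62490039] 0.014688916246967889
[0.6151 0.4464 0.1268] [253.6 223.8]
```

View pics/c17.png

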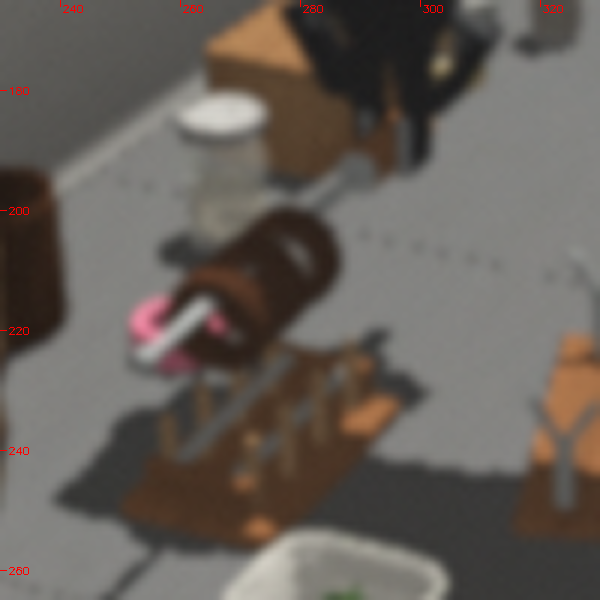

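{"name": "carry_out", "arguments": {
  "plan": [
    {"x": 0,"y": 0,"z": -0.004,"ax": 0,"ay": 0,"az": 0,"hand": 0},
    {"x": 0,"y": 0,"z": -0.01,"ax": 0,"ay": 0,"az": 0,"hand": 0},
    {"x": 0,"y": 0,"z": -0.018,"ax": 0,"ay": 0,"az": 0,"hand": 0},
    {"x": 0,"y": 0,"z": -0.026,"ax": 0,"ay": 0,"az": 0,"hand": 0},
    {"x": 0,"y": 0,"z": -0.034,"ax": 0,"ay": 0,"az": 0,"hand": 0},
    {"x": 0,"y": 0,"z": -0.042,"ax": 0,"ay": 0,"az": 0,"hand": 0},
    {"x": 0,"y": 0,"z": -0.05,"ax": 0,"ay": 0,"az": 0,"hand": 0},
    {"x": 0,"y": 0,"z": -0.054,"ax": 0,"ay": 0,"az": 0,"hand": 0},
    {"x": 0,"y": 0,"z": -0.056,"ax": 0,"ay": 0,"az": 0,"hand": 0}
  ]
}}

```text
clock: 13.07
tcp_pos: [0.623, 0.1796, 0.1652]
orientation: [-0.0, 1.0, 0.014, 0.002]
wrist_force: [-1.0, 0.7, -0.7]
finger_gap: 0.014
```

```bash
python3 - <<'E'
from h import *
p,_=tool();print(p)
a=np.array([.6225,.1795,.164]);b=np.array([.4758,-.2707,.164])
f=lambda t:(tuple(a+(b-a)*t),.026+.159*t)
rows([f(t) for t in (.01,.03,.06,.1,.14,.18,.22,.26,.3,.34,.38,.42)])
E
```

```text
[0.62298327 0.17959241 0.16521907]
{'x': -0.0021, 'y': 0.0045, 'z': 0.0012, 'ax': -0.0008, 'ay': -0.0035, 'az': 0.0001}
{'x': -0.0053, 'y': 0.0135, 'z': 0.0012, 'ax': -0.0008, 'ay': -0.0035, 'az': -0.0031}
{'x': -0.01, 'y': 0.0268, 'z': 0.0012, 'ax': -0.0008, 'ay': -0.0035, 'az': -0.0079}
{'x': -0.0164, 'y': 0.0447, 'z': 0.0011, 'ax': -0.0008, 'ay': -0.0035, 'az': -0.0142}
{'x': -0.0228, 'y': 0.0625, 'z': 0.0011, 'ax': -0.0008, 'ay': -0.0035, 'az': -0.0206}
{'x': -0.0291, 'y': 0.0804, 'z': 0.0011, 'ax': -0.0008, 'ay': -0.0035, 'az': -0.027}
{'x': -0.0355, 'y': 0.0982, 'z': 0.001, 'ax': -0.0008, 'ay': -0.0035, 'az': -0.0333}
{'x': -0.0419, 'y': 0.116, 'z': 0.001, 'ax': -0.0008, 'ay': -0.0035, 'az': -0.0397}
{'x': -0.0482, 'y': 0.1339, 'z': 0.0009, 'ax': -0.0007, 'ay': -0.0035, 'az': -0.046}
{'x': -0.0546, 'y': 0.1517, 'z': 0.0009, 'ax': -0.0007, 'ay': -0.0035, 'az': -0.0524}
{'x': -0.0609, 'y': 0.1695, 'z': 0.0009, 'ax': -0.0007, 'ay': -0.0035, 'az': -0.0588}
{'x': -0.0673, 'y': 0.1874, 'z': 0.0008, 'ax': -0.0007, 'ay': -0.0035, 'az': -0.0651}
```

{"name": "carry_out", "arguments": {
  "plan": [
    {"x": -0.002,"y": 0.004,"z": 0.001,"ax": 0,"ay": -0.003,"az": 0,"hand": 0},
    {"x": -0.005,"y": 0.011,"z": 0.001,"ax": 0,"ay": -0.003,"az": -0.003,"hand": 0},
    {"x": -0.009,"y": 0.021,"z": 0.001,"ax": 0,"ay": -0.003,"az": -0.006,"hand": 0},
    {"x": -0.014,"y": 0.034,"z": 0.001,"ax": 0,"ay": -0.003,"az": -0.01,"hand": 0},
    {"x": -0.02,"y": 0.05,"z": 0.001,"ax": 0,"ay": -0.003,"az": -0.017,"hand": 0},
    {"x": -0.026,"y": 0.067,"z": 0.001,"ax": 0,"ay": -0.003,"az": -0.023,"hand": 0},
    {"x": -0.032,"y": 0.084,"z": 0.001,"ax": 0,"ay": -0.003,"az": -0.029,"hand": 0},
    {"x": -0.038,"y": 0.101,"z": 0.001,"ax": 0,"ay": -0.003,"az": -0.035,"hand": 0},
    {"x": -0.044,"y": 0.117,"z": 0.001,"ax": 0,"ay": -0.003,"az": -0.04,"hand": 0},
    {"x": -0.048,"y": 0.13,"z": 0.001,"ax": 0,"ay": -0.003,"az": -0.045,"hand": 0},
    {"x": -0.051,"y": 0.14,"z": 0.001,"ax": 0,"ay": -0.003,"az": -0.049,"hand": 0},
    {"x": -0.053,"y": 0.147,"z": 0.001,"ax": 0,"ay": -0.003,"az": -0.051,"hand": 0}
  ]
}}

```text
clock: 14.07
tcp_pos: [0.5731, 0.0293, 0.1638]
orientation: [-0.0, 0.999, 0.039, -0.0]
wrist_force: [0.1, 0.0, -1.8]
finger_gap: 0.0145
```

```bash
python3 - <<'E'
from h import *
snap('scene','s12');crop('s12',230,130,400,250,4,'c18')
p,Rr=tool();s=status.get_state();print(p,s['clock'],s['wrist_force'])
q=p+Rr.apply([0,-.267,-.0187]); print(np.round(q,4),np.round(proj('s12',q),1))
rows([((.4758,-.2707,.164),.185)])
E
```

```text
[0.57318117 0.02867282 0.16384889] 14.1167 [-0.6561156  -1.44623423 -1.57805752]
[0.5528 0.2949 0.1825] [296.4 190.3]
{'x': -0.12, 'y': 0.291, 'z': -0.0001, 'ax': 0.0001, 'ay': 0.0001, 'az': -0.1084}
```

View pics/c18.png

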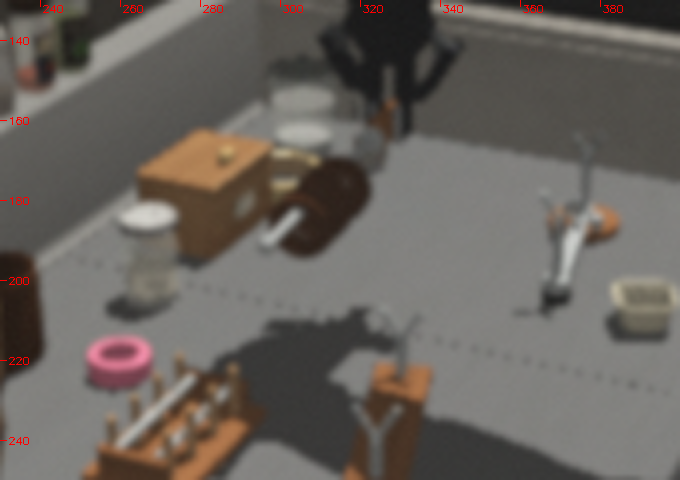

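{"name": "carry_out", "arguments": {
  "plan": [
    {"x": -0.002,"y": 0.004,"z": 0,"ax": 0,"ay": 0,"az": -0.002,"hand": 0},
    {"x": -0.005,"y": 0.011,"z": 0,"ax": 0,"ay": 0,"az": -0.004,"hand": 0},
    {"x": -0.009,"y": 0.021,"z": 0,"ax": 0,"ay": 0,"az": -0.008,"hand": 0},
    {"x": -0.014,"y": 0.034,"z": 0,"ax": 0,"ay": 0,"az": -0.013,"hand": 0},
    {"x": -0.021,"y": 0.05,"z": 0,"ax": 0,"ay": 0,"az": -0.019,"hand": 0},
    {"x": -0.028,"y": 0.067,"z": 0,"ax": 0,"ay": 0,"az": -0.025,"hand": 0},
    {"x": -0.035,"y": 0.084,"z": 0,"ax": 0,"ay": 0,"az": -0.031,"hand": 0},
    {"x": -0.042,"y": 0.101,"z": 0,"ax": 0,"ay": 0,"az": -0.037,"hand": 0},
    {"x": -0.049,"y": 0.117,"z": 0,"ax": 0,"ay": 0,"az": -0.043,"hand": 0},
    {"x": -0.054,"y": 0.13,"z": 0,"ax": 0,"ay": 0,"az": -0.048,"hand": 0},
    {"x": -0.058,"y": 0.14,"z": 0,"ax": 0,"ay": 0,"az": -0.052,"hand": 0},
    {"x": -0.061,"y": 0.147,"z": 0,"ax": 0,"ay": 0,"az": -0.055,"hand": 0}
  ]
}}

```text
clock: 15.12
tcp_pos: [0.5233, -0.1238, 0.1639]
orientation: [0.0, 0.998, 0.066, -0.0]
wrist_force: [-0.4, -0.2, -0.8]
finger_gap: 0.0144
```

```bash
python3 - <<'E'
from h import *
p,Rr=tool();s=status.get_state();print(p,s['clock'],s['wrist_force'])
rows([((.4758,-.2707,.164),.185)])
E
```

```text
[ 0.52327214 -0.12376094  0.16391041] 15.1167 [-0.36431047 -0.22474408 -0.83910487]
{'x': -0.0663, 'y': 0.1395, 'z': -0.0, 'ax': 0.0003, 'ay': 0.0, 'az': -0.0537}
```

{"name": "carry_out", "arguments": {
  "plan": [
    {"x": -0.002,"y": 0.004,"z": 0,"ax": 0,"ay": 0,"az": -0.002,"hand": 0},
    {"x": -0.005,"y": 0.011,"z": 0,"ax": 0,"ay": 0,"az": -0.004,"hand": 0},
    {"x": -0.01,"y": 0.021,"z": 0,"ax": 0,"ay": 0,"az": -0.008,"hand": 0},
    {"x": -0.016,"y": 0.034,"z": 0,"ax": 0,"ay": 0,"az": -0.013,"hand": 0},
    {"x": -0.023,"y": 0.049,"z": 0,"ax": 0,"ay": 0,"az": -0.019,"hand": 0},
    {"x": -0.03,"y": 0.064,"z": 0,"ax": 0,"ay": 0,"az": -0.025,"hand": 0},
    {"x": -0.038,"y": 0.08,"z": 0,"ax": 0,"ay": 0,"az": -0.031,"hand": 0},
    {"x": -0.046,"y": 0.096,"z": 0,"ax": 0,"ay": 0,"az": -0.037,"hand": 0},
    {"x": -0.053,"y": 0.111,"z": 0,"ax": 0,"ay": 0,"az": -0.043,"hand": 0},
    {"x": -0.059,"y": 0.124,"z": 0,"ax": 0,"ay": 0,"az": -0.048,"hand": 0},
    {"x": -0.063,"y": 0.133,"z": 0,"ax": 0,"ay": 0,"az": -0.052,"hand": 0},
    {"x": -0.066,"y": 0.139,"z": 0,"ax": 0,"ay": 0,"az": -0.054,"hand": 0}
  ]
}}

```text
clock: 16.12
tcp_pos: [0.4758, -0.2714, 0.1639]
orientation: [0.0, 0.996, 0.092, 0.0]
wrist_force: [-0.0, 0.4, -1.8]
finger_gap: 0.0147
```

```bash
python3 - <<'E'
from h import *
snap('scene','s13');snap('top','t13');snap('wrist','w13')
p,Rr=tool();s=status.get_state();print(p,s['clock'],s['wrist_force'])
for y in (.045,.075,.124,.235,.267):
    q=p+Rr.apply([0,-y,-.0187]); print(y,np.round(q,4),np.round(proj('t13',q),1),np.round(proj('s13',q),1),np.round(proj('w13',q),1))
crop('s13',300,120,420,220,6,'c19');crop('t13',340,150,500,270,5,'c20')
rows([((.4758,-.2707,.164),.185)])
E
```

```text
[ 0.47596438 -0.27021112  0.16385967] 16.2667 [ 0.13040507 -0.11975885 -1.46841776]
0.045 [ 0.4677 -0.226   0.1826] [467.2 231.7] [378.8 141.7] [325.3 167. ]
0.075 [ 0.4622 -0.1965  0.1826] [454.7 233.8] [377.6 144.3] [325.3  80.9]
0.124 [ 0.4532 -0.1483  0.1826] [434.2 237. ] [375.5 148.7] [325.3 -89.5]
0.235 [ 0.4328 -0.0392  0.1826] [387.6 244.5] [370.5 159.5] [ 325.2 -710.1]
0.267 [ 0.4269 -0.0078  0.1826] [374.2 246.7] [369.  162.8] [ 325.2 -999.8]
{'x': -0.0003, 'y': 0.0005, 'z': -0.0001, 'ax': -0.0002, 'ay': -0.0, 'az': -0.0002}
```

View pics/c19.png

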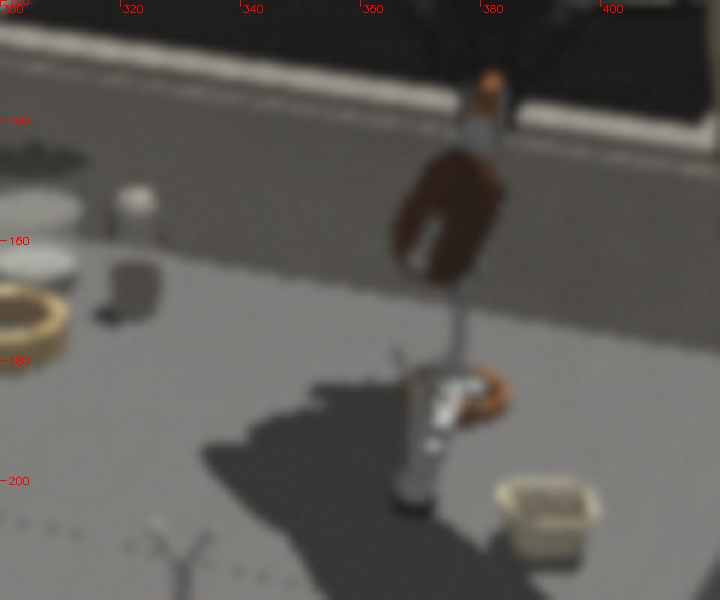

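View pics/c20.png

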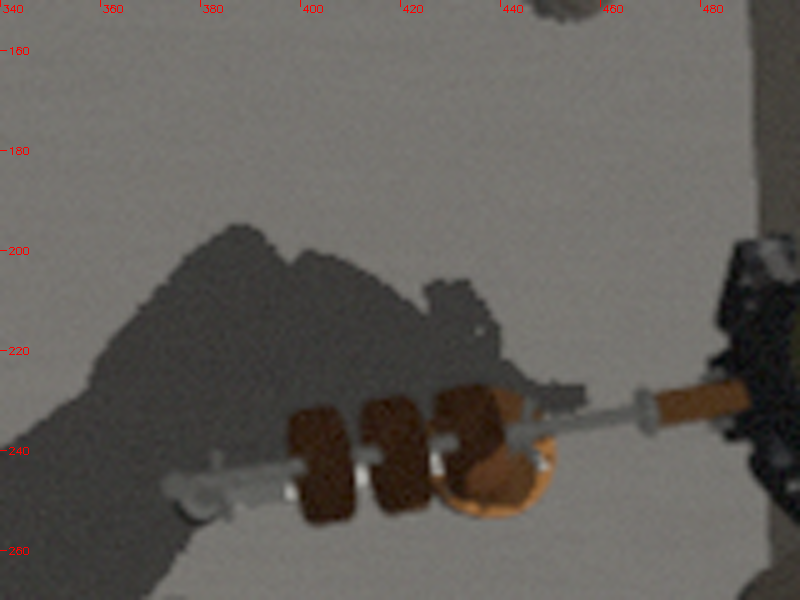

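View pics/w13.png

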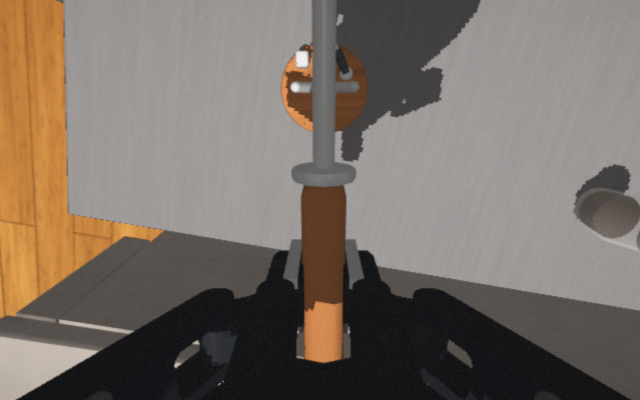

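```bash
python3 - <<'E'
from h import *
print(world('t13',383.4,241.3,.11),world('t13',385.5,253,.11),proj('t13',(.4328,-.0405,.094)))
print('a',world('w13',295,87,.11),world('w13',355,87,.11))
crop('t13',365,230,405,262,16,'c21')
rows([((.4758,-.2707,.085),.185),((.4758,-.2707,.0745),.185)])
E
```

```text
[ 0.44639318 -0.03805031  0.11      ] [ 0.41734871 -0.04340236  0.11      ] (np.float64(383.5804417169442), np.float64(247.22305066691013))
a [ 0.44659964 -0.19988886  0.11      ] [ 0.47870349 -0.1939495   0.11      ]
{'x': -0.0003, 'y': 0.0005, 'z': 0.0789, 'ax': -0.0002, 'ay': -0.0, 'az': -0.0002}
{'x': -0.0003, 'y': 0.0005, 'z': 0.0894, 'ax': -0.0002, 'ay': -0.0, 'az': -0.0002}
```

View pics/c21.png

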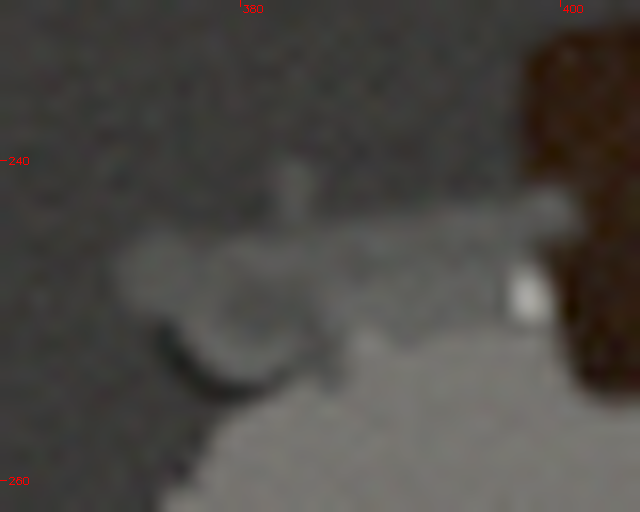

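Rod and forks agree within about 1 mm laterally. Lowering.

{"name": "carry_out", "arguments": {
  "plan": [
    {"x": 0,"y": 0,"z": 0.005,"ax": 0,"ay": 0,"az": 0,"hand": 0},
    {"x": 0,"y": 0,"z": 0.014,"ax": 0,"ay": 0,"az": 0,"hand": 0},
    {"x": 0,"y": 0,"z": 0.024,"ax": 0,"ay": 0,"az": 0,"hand": 0},
    {"x": 0,"y": 0,"z": 0.034,"ax": 0,"ay": 0,"az": 0,"hand": 0},
    {"x": 0,"y": 0,"z": 0.044,"ax": 0,"ay": 0,"az": 0,"hand": 0},
    {"x": 0,"y": 0,"z": 0.054,"ax": 0,"ay": 0,"az": 0,"hand": 0},
    {"x": 0,"y": 0,"z": 0.062,"ax": 0,"ay": 0,"az": 0,"hand": 0},
    {"x": 0,"y": 0,"z": 0.069,"ax": 0,"ay": 0,"az": 0,"hand": 0},
    {"x": 0,"y": 0,"z": 0.075,"ax": 0,"ay": 0,"az": 0,"hand": 0},
    {"x": 0,"y": 0,"z": 0.08,"ax": 0,"ay": 0,"az": 0,"hand": 0},
    {"x": 0,"y": 0,"z": 0.084,"ax": 0,"ay": 0,"az": 0,"hand": 0},
    {"x": 0,"y": 0,"z": 0.086,"ax": 0,"ay": 0,"az": 0,"hand": 0}
  ]
}}

```text
clock: 17.27
tcp_pos: [0.4759, -0.2702, 0.0774]
orientation: [-0.0, 0.996, 0.092, -0.0]
wrist_force: [0.3, 0.5, 0.2]
finger_gap: 0.0146
```

```bash
python3 - <<'E'
from h import *
snap('scene','s14');snap('top','t14')
p,Rr=tool();s=status.get_state();print(p,s['clock'],s['wrist_force'])
for y in (.075,.235,.267):
    q=p+Rr.apply([0,-y,-.0187]); print(y,np.round(q,4),np.round(proj('t14',q),1),np.round(proj('s14',q),1))
crop('s14',320,130,420,220,7,'c22');crop('t14',350,190,500,270,5,'c23')
E
```

```text
[ 0.47597505 -0.27026912  0.07772992] 17.3667 [ 0.27294999  0.34568566 -0.22772994]
0.075 [ 0.4622 -0.1965  0.0964] [445.4 237.2] [376.5 164.9]
0.235 [ 0.4328 -0.0393  0.0965] [383.2 247.1] [369.5 181.4]
0.267 [ 0.4269 -0.0078  0.0965] [370.7 249.1] [368. 185.]
```

View pics/c22.png

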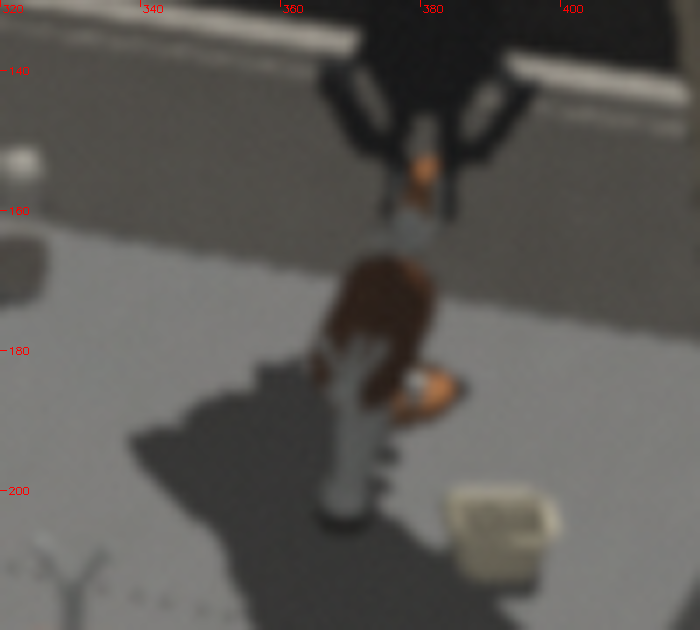

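View pics/c23.png

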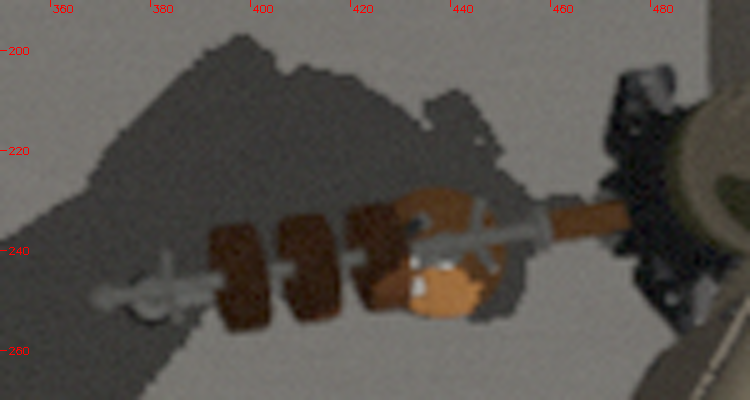

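{"name": "carry_out", "arguments": {
  "plan": [
    {"x": 0,"y": 0,"z": 0.001,"ax": 0,"ay": 0,"az": 0,"hand": 0},
    {"x": 0,"y": 0,"z": 0.002,"ax": 0,"ay": 0,"az": 0,"hand": 0},
    {"x": 0,"y": 0,"z": 0.0025,"ax": 0,"ay": 0,"az": 0,"hand": 0},
    {"x": 0,"y": 0,"z": 0.003,"ax": 0,"ay": 0,"az": 0,"hand": 0},
    {"x": 0,"y": 0,"z": 0.003,"ax": 0,"ay": 0,"az": 0,"hand": 0}
  ]
}}

```text
clock: 17.78
tcp_pos: [0.4765, -0.2705, 0.0756]
orientation: [0.0, 0.996, 0.092, 0.001]
wrist_force: [-0.1, 0.2, 4.2]
finger_gap: 0.015
```

The forks now carry about 4 N. Releasing gently.

{"name": "carry_out", "arguments": {
  "plan": [
    {"x": 0,"y": 0,"z": 0,"ax": 0,"ay": 0,"az": 0,"hand": 0},
    {"x": 0,"y": 0,"z": 0,"ax": 0,"ay": 0,"az": 0,"hand": 0},
    {"x": 0,"y": 0,"z": 0,"ax": 0,"ay": 0,"az": 0,"hand": 0.2},
    {"x": 0,"y": 0,"z": 0,"ax": 0,"ay": 0,"az": 0,"hand": 0.25},
    {"x": 0,"y": 0,"z": 0,"ax": 0,"ay": 0,"az": 0,"hand": 0.35},
    {"x": 0,"y": 0,"z": 0,"ax": 0,"ay": 0,"az": 0,"hand": 0.45},
    {"x": 0,"y": 0,"z": 0,"ax": 0,"ay": 0,"az": 0,"hand": 0.55},
    {"x": 0,"y": 0,"z": 0,"ax": 0,"ay": 0,"az": 0,"hand": 0.6},
    {"x": 0,"y": 0,"z": 0,"ax": 0,"ay": 0,"az": 0,"hand": 0.6}
  ],
  "squeeze": 20
}}

```text
clock: 18.53
tcp_pos: [0.4765, -0.2705, 0.0755]
orientation: [0.0, 0.996, 0.092, 0.001]
wrist_force: [0.3, -0.3, -0.0]
finger_gap: 0.051
```

```bash
python3 - <<'E'
from h import *
snap('scene','s15');snap('top','t15');snap('wrist','w15')
p,Rr=tool();s=status.get_state();print(p,s['clock'],s['wrist_force'],s['finger_gap'])
crop('s15',320,130,420,220,7,'c24');crop('t15',350,190,500,270,5,'c25')
E
```

```text
[ 0.47650716 -0.27050065  0.0755547 ] 18.6833 [ 0.20227297 -0.41653332 -0.82943713] 0.051592107530830225
```

View pics/c24.png

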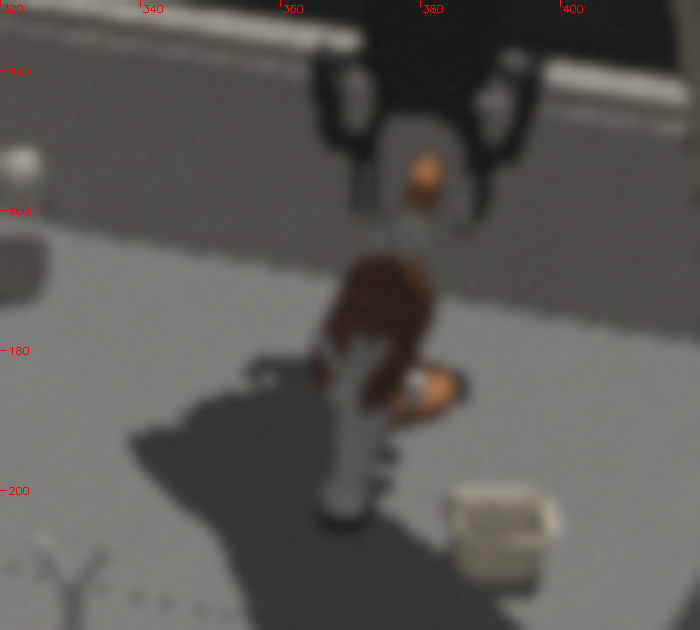

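View pics/w15.png

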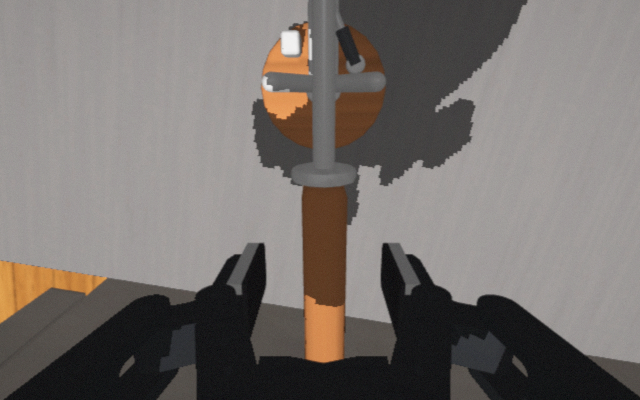

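The rod stayed put with the collar outside fork A, and the jaws are clear on both sides. Retreating straight up.

{"name": "carry_out", "arguments": {
  "plan": [
    {"x": 0,"y": 0,"z": -0.01,"ax": 0,"ay": 0,"az": 0,"hand": 0.6},
    {"x": 0,"y": 0,"z": -0.03,"ax": 0,"ay": 0,"az": 0,"hand": 0.6},
    {"x": 0,"y": 0,"z": -0.05,"ax": 0,"ay": 0,"az": 0,"hand": 0.6},
    {"x": 0,"y": 0,"z": -0.08,"ax": 0,"ay": 0,"az": 0,"hand": 0.6},
    {"x": 0,"y": 0,"z": -0.11,"ax": 0,"ay": 0,"az": 0,"hand": 0.6},
    {"x": 0,"y": 0,"z": -0.14,"ax": 0,"ay": 0,"az": 0,"hand": 0.6},
    {"x": 0,"y": 0,"z": -0.165,"ax": 0,"ay": 0,"az": 0,"hand": 0.6},
    {"x": 0,"y": 0,"z": -0.165,"ax": 0,"ay": 0,"az": 0,"hand": 0.6},
    {"x": 0,"y": 0,"z": -0.165,"ax": 0,"ay": 0,"az": 0,"hand": 0.6}
  ]
}}

```text
clock: 19.43
tcp_pos: [0.4772, -0.2711, 0.2431]
orientation: [0.002, 0.996, 0.092, 0.002]
wrist_force: [0.4, 0.2, 0.3]
finger_gap: 0.051
```

```bash
python3 - <<'E'
from h import *
snap('scene','s16');snap('top','t16');snap('wrist','w16')
p,Rr=tool();s=status.get_state();print(p,s['clock'],s['wrist_force'],s['finger_gap'])
crop('s16',320,130,420,220,7,'c26');crop('t16',350,190,500,270,5,'c27')
E
```

```text
[ 0.47564904 -0.26998143  0.2395271 ] 19.5833 [ 0.02139246  0.25608579 -0.2954298 ] 0.05108135336296837
```

View pics/c26.png

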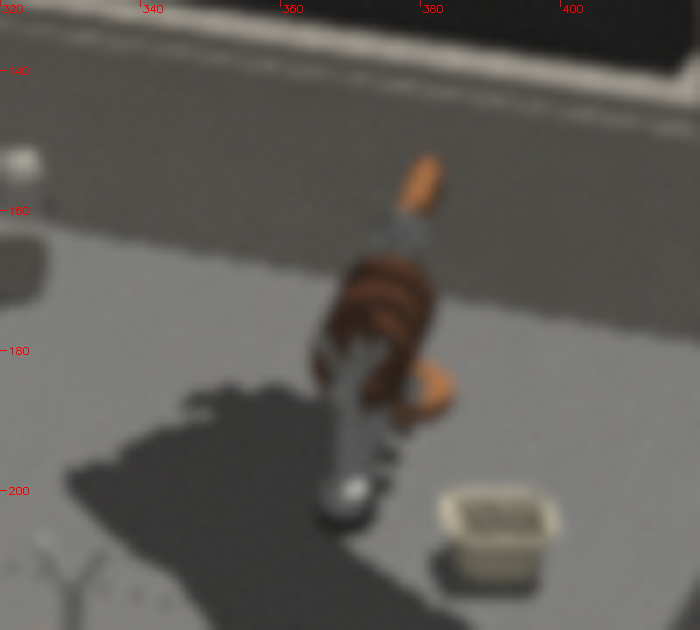

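View pics/c27.png

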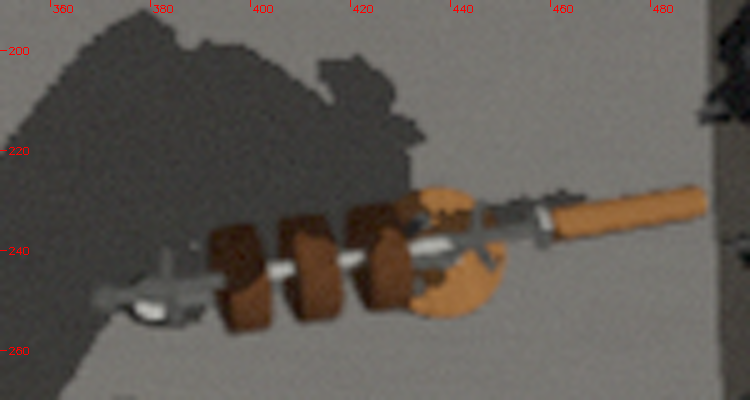

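View pics/w16.png

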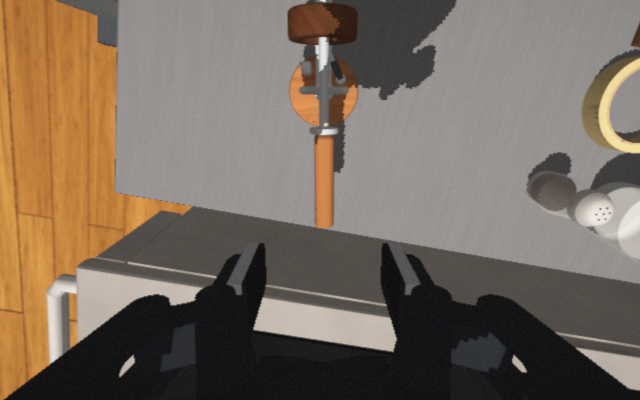

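```bash
python3 - <<'E'
from h import *
d=np.array([-.184,.983]);a=np.array([.4625,-.197])
for y in(-.0325,.16,.192): print(y,np.round(proj('t16',(*(a+d*y),.094)),1),np.round(proj('s16',(*(a+d*y),.094)),1))
for u,v in((396.5,246),(411,243.5),(426,241)): w=world('t16',u,v,.09)[:2]; print('ring y in stand',(w-a)@d)
b=world('t16',370.5,249,.094);c=world('t16',457,235.5,.094);print(b,c)
print(env.hand_in())
E
```

```text
-0.0325 [457.9 235.1] [377.7 162.3]
0.16 [383.3 247.1] [369.5 181.9]
0.192 [370.8 249.1] [367.9 185.6]
ring y in stand 0.12579892263211137
ring y in stand 0.08823458086425373
ring y in stand 0.04937104571330149
[ 0.42742548 -0.00742797  0.094     ] [ 0.46749279 -0.22667044  0.094     ]
the job is handed in; nothing more can be done
None
```

The job is done and handed in at about 19.6 s of the 64 s allowed. The hand-in reports no verdict, so the results below are my own camera checks.

- **Leg:** I pushed it with the closed fingers until it snapped over. It measured about 1.57 rad in the wrist view.
- **Threading and lifting:** I gripped the rod by its handle and threaded all three rings in the rack with no noticeable contact force. They came off together with the rod level.
- **Placing:** I lowered the rod into the forks until they carried about 4 N, then opened the jaws and backed straight up.

**Last checks:**
- Collar and bead appear within about 1 px (2 mm) of where a rod lying in both forks should appear. I had no direct height reading.
- Ring centres are about 49, 88 and 126 mm from the fixed fork, against the allowed 12 to 148 mm.
- The gripper is about 145 mm above the rod with roughly zero wrist force, and the rod did not move on release.
- I did not re-measure the leg angle or the bystanders' positions at the end. The bystanders looked unmoved in the pictures.

No check failed. The only disagreement was about 3 mm between two camera estimates of the stand's position along its y axis, which is well within tolerance.

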